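# Load the right label roll into a printer whose cover must be prised open

## Task

The release tab of the label printer's cover has broken off: put the screwdriver's blade into the notch at the middle of the front, prise the cover up until it stands open, and lay the screwdriver back on the bench. Load the one roll from the rack that fills the space between the paper guides (not one that leaves wide gaps or rides on them), seating it on the carrier rollers, and then push the cover fully shut. Leave the other rolls in the rack and disturb nothing else.

Things in the scene. Friction and masses are not known exactly. Their poses are not given: they have to be found in the camera images.
- printer: grey desktop label printer, fixed, 150 mm deep (x), 140 wide (y), walls 58 high, 90 high with the cover shut. Origin: centre of its underside; its +x points from its front (facing the robot) to its back, y along its width, z up. The black cover is hinged along the top of the back wall, over an open bay (118 x 128 mm, floor at z 22)
- bay (a point): where the centre of a seated 56 mm diameter roll lies, axis along y: printer x = 8, y = 0, z = 54 mm; printer's axes. It rests on two steel carrier rollers (along y, 32 mm apart, tops at z 30) midway between two upright paper guides whose inner faces are 56 mm apart (y = -28 and +28); the guides are 3 mm thick, 48 mm long in x, reach z = 43 and flare at the top
- notch (a point): mouth of the pry notch in the middle of the printer's front (printer x = -75, y = 0, z = 53 mm): 18 mm wide, from z = 44 up to the underside of the cover's lip at z = 58, running straight back 22 mm through the front wall. Beside it there is only a 4 mm label slit. Axes as the printer's
- cover (a joint): opening angle of the printer's cover, rad: 0 shut, stop at 1.1 (so it leans over the bay even when fully open). A stiff hinge keeps it where it is left; lifting the lip takes about 1.5 to 2 N
- cover_hinge (a point): middle of the cover's hinge line (printer x = 72, y = 0, z = 58 mm), which runs along the printer's y
- cover_lip (a point): middle of the lower front edge of the cover, 147 mm from the hinge line; moves with the cover. The lip is 4 mm thick and the cover behind it is hollow
- cover_top (a point): point on the outside of the cover's top face, 42 mm behind its lip and 32 mm above the cover's rim plane, 105 mm in front of the hinge; moves with the cover: a place to push it shut
- rack: low steel rack for spare label rolls, fixed, 66 x 340 x 32 mm, long along its y; origin: centre of its underside, z up. Two rods along y, wire dividers 32 mm high every 80 mm; one roll lies in each of its four compartments (centres at y = -120, -40, 40, 120 mm, roll centre z = 44), in any order
- screwdriver: flat screwdriver, 206 mm long, 28 mm thick, lying on the bench. Origin: underside, middle of its length; handle along its +y (y = 7 to 103 mm, 26 mm wide), blade along -y (6 mm thick, axis 14 mm above the underside, tip at y = -101); z up
- driver_grip (a point): point on the screwdriver's axis in the handle, 35 mm from the origin towards the handle end (y = 35, z = 14 mm); same axes
- driver_tip (a point): the blade's tip on its axis (y = -100, z = 14 mm)
- ink_bottle: ink bottle, 49 mm diameter, 90 mm high, standing at the right of the printer; bystander. Origin: centre of its underside
- jar: jar of paste, 59 mm diameter, 70 mm high, standing at the left of the printer; bystander. Origin: centre of its underside
- tape_measure: tape measure, 63 x 90 x 38 mm, lying behind the rack; bystander. Origin: centre of its underside
- roll_a: roll of blank white labels, 40 mm wide (along its y), 56 mm diameter, cardboard core; lies in the rack with its y axis level. Origin: its centre
- roll_b: roll of blank white labels, 46 mm wide (along its y), 56 mm diameter, cardboard core; lies in the rack with its y axis level. Origin: its centre
- roll_c: roll of blank white labels, 52 mm wide (along its y), 56 mm diameter, cardboard core; lies in the rack with its y axis level. Origin: its centre
- roll_d: roll of blank white labels, 58 mm wide (along its y), 56 mm diameter, cardboard core; lies in the rack with its y axis level. Origin: its centre

How it is judged:
By the outcome, as a careful person would: the job done as asked, in the order asked, and still so for the second after the job is handed in, with the robot touching nothing.
It also fails if it takes over 72 s, if anything falls off the work surface, if the arm or the gripper's body presses on something with over 40 N, if the wrist force passes 120 N, or if a joint passes its speed limit or range.

## Robot

A 7-joint arm with a two-finger parallel gripper is mounted at the origin on a cart in front of the work surface, level with it; the furniture and walls round the work are solid. World frame = base frame: x ahead of the robot, y to its left, z up, the work surface at z = 0. Lengths are in m, angles in rad, forces in N, time in s.
With the tool pointing down it reaches from about 0.425 to 0.875 m from the base axis. Payload 9.9 kg.
Tool frame: the origin (TCP) lies at the very end of the fingers, on their centre line; the grasp point (between the pads) lies 19 mm behind it (r.hold_point_z is the distance from the TCP to the grasp point, in m); z points along the fingers, y is the direction in which the jaws open and shut (so a half turn about z gives the same grasp; the last joint's range is limited). The gripper opens to 85 mm and grips with 20 to 120 N. Pads are 22 mm wide; open, the fingers measure 114 mm over their backs; the gripper's body (76 mm by 85 mm) begins 54 mm behind the grasp point. The pads swing forward as they close: fully open they stand 13 mm farther back than shut.
Start: joints at [-1.397, 0.576, 0.025, 1.437, -0.015, 1.129, -0.057], TCP at [0.172, 0.653, 0.231] pointing down, gripper open.
Joint ranges: [-2.76, 2.76], [-0.34, 2.15], [-1.52, 1.57], [0.19, 2.46], [-1.09, 4.23], [0.17, 1.99], [-2.82, 2.82]. Speed limits (rad/s): [2.22, 2.22, 3.01, 3.01, 3.14, 3.14, 3.14].

## Interface

Orientations are given as a 3x3 rotation matrix whose columns are the frame's x, y, z axes.
In Python, from rig import telemetry, read_camera, get_calibration, r gives the robot as it stands.
- The arm moves only by the tool move_arm, never from a script. Its argument "targets" is a list that holds one entry, the list of rows, each a list of 7 numbers: the shift along the world's x, y, z in cm, then the turn, a rotation vector about the world's x, y, z in rad, then the opening, from 0 (shut) to 1 (fully open). In form: [[[dx, dy, dz, ax, ay, az, grip], ...]]. A call has 1 to 20 rows; each row is the pose to reach, as a shift and turn from the pose commanded when the call began; what a row does not reach only later rows make up. A row lasts 1/12 s, in which the tool goes at most 41.7 mm and 7.16 degrees, less where a joint would pass 70% of its speed; a pose out of reach is approached as far as the arm can. A call with a gripper value outside its range is refused whole. The fingers move at their own pace and stop on an object; "force" is the grip in N (left out, the last holds). Time passes only in rows, so rows that repeat a pose let the fingers close. It gives the time, the measured TCP pose, the force and the opening at its end, in the units of the state.
- telemetry.state(): the state, without advancing time (a new reading comes with each control period).
- read_camera(name): name is "side" or "top" or "wrist"; returns the picture (384x512x3 uint8, blue, green, red); there is no depth.
- get_calibration(name): a dict with "mtx" (3x3 intrinsics, pixels), "dist" ([k1, k2, p1, p2, k3] as OpenCV has them; the pictures are not rectified), "cam_to_world" (4x4, takes a point from camera to world coordinates). Camera axes: x right, y down, z forward; pixel columns grow to the right and rows downward; lengths in m; the calibration is good to about 2 mm. A picture is of the moment at which its call begins: read the wrist's pose just before it. get_calibration takes no time and is no camera call; for the wrist camera it gives the pose at the moment of the call.
- r.finish_job(): hands the job in, once; it reports no verdict.
The state is a dict: "time_s": time; "joint_positions": joint angles; "joint_velocities": joint speeds; "effort": joint torques, N m; "tool_pos": TCP position; "orientation": TCP orientation; "contact_force": force on the tool from outside, world axes, zero at the start; "torque": the same for the moment, N m; "gripper_width": opening from 0.0 (shut) to 1.0 (fully open).
Only numpy, scipy, OpenCV 4.12 (cv2) and the standard library are available. Lean on these libraries where they do the work, as an engineer would, in place of code of your own. Each camera call takes 0.05 s, during which the arm holds its last target.

## Working session

There is one attempt and no reset: what is moved stays moved. The work goes in short steps, Python scripts to look and compute and a tool call to move; the robot and the scene stay as the last step left them, time stands still between calls to the robot, and variables do not carry over. Pictures are saved under pics/ and viewed, and the job is handed in when it is done.

Besides the shell and the picture viewer there is one more tool, called after "Call:" as name(argument=value, ...) on one line, values as JSON. move_arm: Moves the arm, as the interface text tells. Its arguments: {"type":"object","properties":{"targets":{"type":"array","items":{"type":"array","items":{"type":"array","items":{"type":"number"}}}},"force":{"type":"number"}},"required":["targets"]}

```bash
ls; mkdir -p pics; python3 - <<'E'
from rig import telemetry, read_camera, get_calibration, r
import cv2, numpy as np
np.set_printoptions(precision=4,suppress=True)
s=telemetry.state(); print(s)
for n in ("side","top","wrist"):
    c=get_calibration(n); print(n,c["mtx"],c["dist"],c["cam_to_world"])
    cv2.imwrite(f"pics/{n}0.png",read_camera(n))
E
```

```text
pics
{'time_s': 0.0, 'joint_positions': array([-1.3968,  0.5765,  0.0249,  1.4379, -0.015 ,  1.129 , -0.0565]), 'joint_velocities': array([-0.0003,  0.002 , -0.0003,  0.0004,  0.0011, -0.0003, -0.0017]), 'effort': array([ -0.0003, -76.5753,   2.2504, -28.5957,   0.0154,   0.0129,
         0.    ]), 'tool_pos': array([0.172 , 0.6522, 0.2304]), 'orientation': array([[-0.9669,  0.255 , -0.0003],
       [ 0.255 ,  0.9669, -0.0017],
       [-0.0001, -0.0017, -1.    ]]), 'contact_force': array([0.1777, 0.7571, 0.1963]), 'torque': array([-0.0067,  0.0109,  0.0258]), 'gripper_width': 1.0003459617391897}
side [[470.7976   0.     260.5931]
 [  0.     470.7976 189.8991]
 [  0.       0.       1.    ]] [0.0045 0.     0.     0.     0.    ] [[ 0.999  -0.0202  0.0397  0.5333]
 [-0.0436 -0.6281  0.7769 -1.1762]
 [ 0.0093 -0.7779 -0.6283  0.9869]
 [ 0.      0.      0.      1.    ]]
top [[348.4062   0.     251.5274]
 [  0.     348.4062 191.8362]
 [  0.       0.       1.    ]] [-0.027  0.     0.     0.     0.   ] [[ 0.009  -0.992   0.1257  0.4873]
 [-1.     -0.0086  0.0038 -0.0316]
 [-0.0027 -0.1258 -0.9921  0.9831]
 [ 0.      0.      0.      1.    ]]
wrist [[289.7821   0.     256.56  ]
 [  0.     289.7821 189.088 ]
 [  0.       0.       1.    ]] [0.0187 0.     0.     0.     0.    ] [[ 0.2543  0.924   0.2855  0.0994]
 [ 0.9671 -0.2422 -0.0778  0.6723]
 [-0.0028  0.2959 -0.9552  0.3727]
 [ 0.      0.      0.      1.    ]]
```

View pics/top0.png

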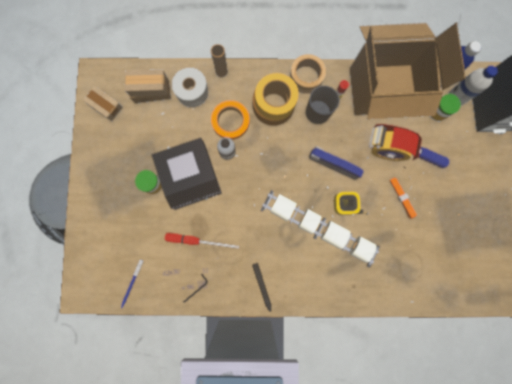

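View pics/side0.png

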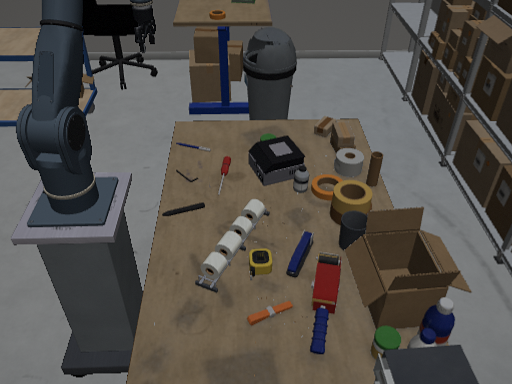

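View pics/wrist0.png

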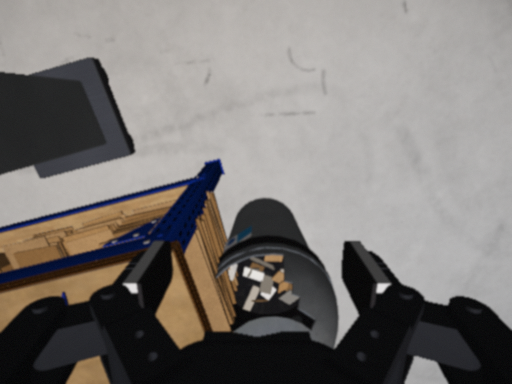

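Top view: printer at (186,172), screwdriver at (165–238, 240), rack at (265–378, 195–262), with image up = +x and left = +y. Next I'll zoom in and measure.

```bash
cat > h.py <<'E'
import cv2, numpy as np
from rig import telemetry, read_camera, get_calibration, r
np.set_printoptions(precision=4,suppress=True)
def ray(c,uv):
    p=cv2.undistortPoints(np.array(uv,float).reshape(-1,1,2),c["mtx"],np.array(c["dist"])).reshape(-1,2)
    d=np.c_[p,np.ones(len(p))]@c["cam_to_world"][:3,:3].T
    return c["cam_to_world"][:3,3],d
def onz(c,uv,z):
    o,d=ray(c,uv); return o+d*((z-o[2])/d[:,2])[:,None]
def proj(c,P):
    T=np.linalg.inv(c["cam_to_world"]); 
    q,_=cv2.projectPoints(np.array(P,float).reshape(-1,1,3),cv2.Rodrigues(T[:3,:3])[0],T[:3,3],c["mtx"],np.array(c["dist"])); return q.reshape(-1,2)
def crop(im,x0,y0,x1,y1,k,fn):
    cv2.imwrite(fn,cv2.resize(im[y0:y1,x0:x1],None,fx=k,fy=k,interpolation=cv2.INTER_CUBIC))
E
python3 - <<'E'
from h import *
t=cv2.imread("pics/top0.png"); s=cv2.imread("pics/side0.png")
crop(t,130,120,260,260,4,"pics/t1.png"); crop(t,250,180,390,275,5,"pics/t2.png")
crop(s,195,120,325,290,3,"pics/s1.png")
E
```

```text
(no output)
```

View pics/t1.png

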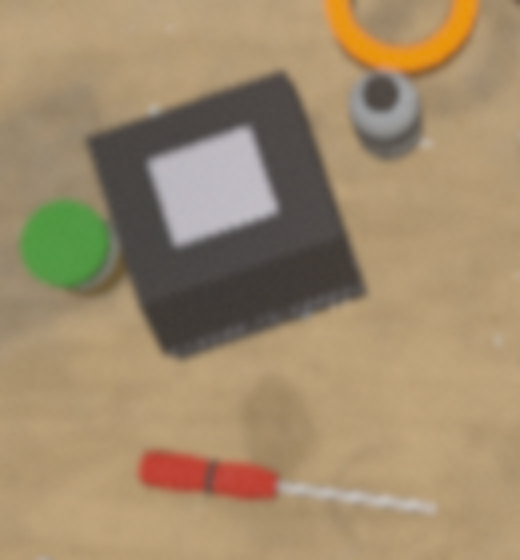

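View pics/t2.png

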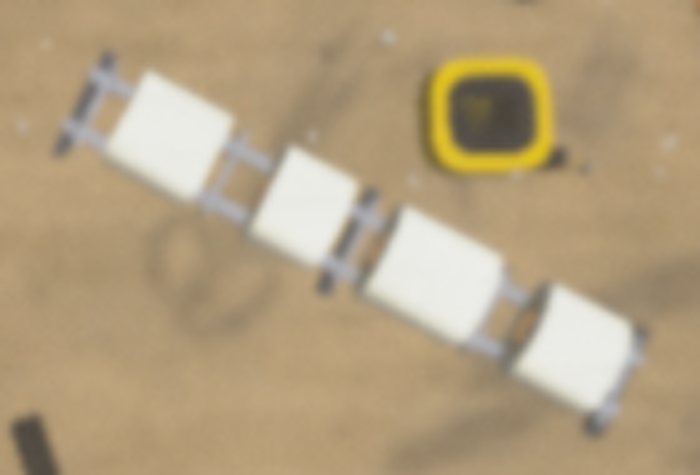

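View pics/s1.png

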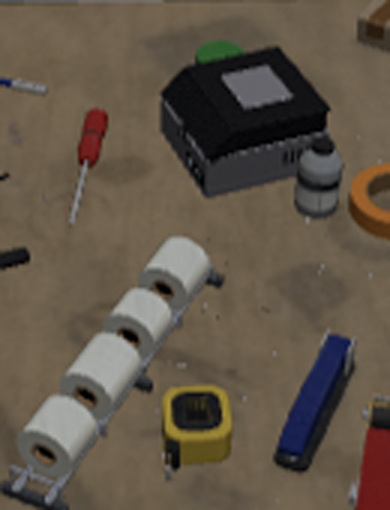

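```bash
python3 - <<'E'
from h import *
t=cv2.imread("pics/top0.png"); c=get_calibration("top")
hsv=cv2.cvtColor(t,cv2.COLOR_BGR2HSV)
# rolls
roi=np.zeros(t.shape[:2],np.uint8); roi[185:270,255:385]=255
m=cv2.inRange(hsv,(0,0,185),(180,60,255))&roi
n,l,st,ce=cv2.connectedComponentsWithStats(m)
print("rolls")
for i in range(1,n):
    if st[i,4]<100: continue
    pts=np.argwhere(l==i)[:,::-1].astype(np.float32)
    w=onz(c,pts,0.066)[:,:2]
    mu=w.mean(0); 
    rect=cv2.minAreaRect((w*1000).astype(np.float32)); print(ce[i],st[i,4],mu,rect)
# screwdriver
red=(cv2.inRange(hsv,(0,120,60),(8,255,255))|cv2.inRange(hsv,(170,120,60),(180,255,255)))
roi[:]=0; roi[225:255,155:250]=255
red&=roi
p=np.argwhere(red)[:,::-1].astype(np.float32); w=onz(c,p,0.014)*1000
print("handle",cv2.minAreaRect(w[:,:2].astype(np.float32)))
bl=cv2.inRange(hsv,(0,0,150),(180,60,255))&roi
p=np.argwhere(bl)[:,::-1].astype(np.float32); w2=onz(c,p,0.014)*1000
print("blade",cv2.minAreaRect(w2[:,:2].astype(np.float32)),len(p))
a=w[:,:2].mean(0);b=w2[:,:2].mean(0);print(a,b,np.degrees(np.arctan2(*(a-b)[::-1])))
# cover dark
roi[:]=0; roi[130:215,150:225]=255
k=cv2.inRange(hsv,(0,0,0),(180,255,100))&roi
k=cv2.morphologyEx(k,cv2.MORPH_CLOSE,np.ones((19,19)))
cv2.imwrite("pics/k.png",k)
cn=max(cv2.findContours(k,0,1)[0],key=cv2.contourArea)
ap=cv2.approxPolyDP(cn,4,True).reshape(-1,2); print(ap)
for z in (0.058,0.09): print(z,onz(c,ap,z))
# green lid, bottle
E
```

```text
rolls
[283.6056 206.6102] 431 [ 0.5651 -0.1131] ((565.2569580078125, -112.83860778808594), (58.86857223510742, 52.895050048828125), 61.13151550292969)
[310.8933 220.9695] 328 [ 0.5278 -0.1847] ((527.7235717773438, -184.29098510742188), (43.18633270263672, 53.17167282104492), 62.783565521240234)
[337.381  234.7101] 483 [ 0.4925 -0.2537] ((492.1505432128906, -254.071533203125), (64.98983764648438, 53.283042907714844), 62.14072799682617)
[365.1789 249.4607] 369 [ 0.4548 -0.3256] ((454.7237548828125, -325.95147705078125), (52.20336151123047, 51.83279037475586), 60.5867805480957)
handle ((478.8367614746094, 163.64585876464844), (95.1116943359375, 25.448890686035156), 83.59029388427734)
blade ((465.1579895019531, 60.3967170715332), (106.1758804321289, 9.641517639160156), 82.5391616821289) 128
[478.307  164.8721] [464.8012  61.2179] 82.57640441413677
[[224 140]
 [198 139]
 [152 155]
 [171 207]
 [220 192]
 [214 157]
 [224 156]]
0.058 [[0.7466 0.0484 0.058 ]
 [0.7489 0.1196 0.058 ]
 [0.7033 0.2437 0.058 ]
 [0.562  0.1864 0.058 ]
 [0.6034 0.0563 0.058 ]
 [0.699  0.0746 0.058 ]
 [0.702  0.0475 0.058 ]]
0.09 [[0.7376 0.0456 0.09  ]
 [0.7399 0.1143 0.09  ]
 [0.6958 0.2342 0.09  ]
 [0.5594 0.1788 0.09  ]
 [0.5994 0.0533 0.09  ]
 [0.6917 0.0709 0.09  ]
 [0.6945 0.0448 0.09  ]]
```

Widths scale as 52/40/58/46 from left to right, so the wanted roll (roll_c) is the leftmost one, at about (0.565, -0.113). The screwdriver grip point is at about (0.476, 0.144). Moving above the driver to look.

Call:
move_arm(targets=[[[30.4,-50.8,-3,0,0,-1.442,1],[30.4,-50.8,-3,0,0,-1.442,1],[30.4,-50.8,-3,0,0,-1.442,1],[30.4,-50.8,-3,0,0,-1.442,1],[30.4,-50.8,-3,0,0,-1.442,1],[30.4,-50.8,-3,0,0,-1.442,1],[30.4,-50.8,-3,0,0,-1.442,1],[30.4,-50.8,-3,0,0,-1.442,1],[30.4,-50.8,-3,0,0,-1.442,1],[30.4,-50.8,-3,0,0,-1.442,1],[30.4,-50.8,-3,0,0,-1.442,1],[30.4,-50.8,-3,0,0,-1.442,1],[30.4,-50.8,-3,0,0,-1.442,1],[30.4,-50.8,-3,0,0,-1.442,1],[30.4,-50.8,-3,0,0,-1.442,1],[30.4,-50.8,-3,0,0,-1.442,1],[30.4,-50.8,-3,0,0,-1.442,1],[30.4,-50.8,-3,0,0,-1.442,1],[30.4,-50.8,-3,0,0,-1.442,1]]])

```text
time_s: 1.73
tool_pos: [0.4753, 0.1464, 0.2012]
orientation: [[0.126, 0.992, -0.001], [0.992, -0.126, 0.001], [0.0, -0.001, -1.0]]
contact_force: [0.0, 0.3, -0.3]
gripper_width: 1.004
```

```bash
python3 - <<'E'
from h import *
s=telemetry.state(); print(s["tool_pos"],s["orientation"],s["joint_positions"])
c=get_calibration("wrist"); im=read_camera("wrist"); cv2.imwrite("pics/w1.png",im)
np.save("w1c.npy",c["cam_to_world"])
hsv=cv2.cvtColor(im,cv2.COLOR_BGR2HSV)
red=(cv2.inRange(hsv,(0,120,60),(8,255,255))|cv2.inRange(hsv,(170,120,60),(180,255,255)))
p=np.argwhere(red)[:,::-1].astype(np.float32); w=onz(c,p,0.014)*1000
print(cv2.minAreaRect(w[:,:2].astype(np.float32)),len(p))
E
```

```text
[0.4753 0.1464 0.2012] [[ 0.1259  0.992  -0.0006]
 [ 0.992  -0.1259  0.0005]
 [ 0.0004 -0.0007 -1.    ]] [-0.7295  0.3809  0.4697  1.9498 -0.2244  0.8619 -0.2677]
((478.6497497558594, 160.9716339111328), (97.26044464111328, 25.88469696044922), 83.54414367675781) 1721
```

View pics/w1.png

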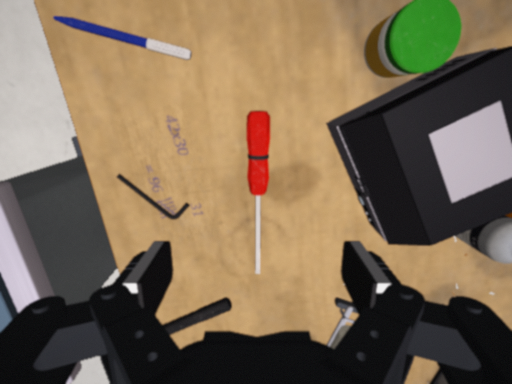

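The wrist view shows the driver upright in the picture: handle (259,112–192), tip (257,272). The printer's front edge runs from (332,125) to (390,243). I'll take precise points from it.

```bash
python3 - <<'E'
from h import *
c=get_calibration("wrist"); c["cam_to_world"]=np.load("w1c.npy")
im=cv2.imread("pics/w1.png")
hsv=cv2.cvtColor(im,cv2.COLOR_BGR2HSV)
bl=cv2.inRange(hsv,(0,0,140),(180,50,255)); bl[:, :250]=0; bl[:,266:]=0; bl[:195]=0; bl[280:]=0
p=np.argwhere(bl)[:,::-1].astype(np.float32); w=onz(c,p,0.014)*1000
print(cv2.minAreaRect(w[:,:2].astype(np.float32)),len(p), p.min(0),p.max(0), onz(c,[[257.5,272.5]],.014))
crop(im,320,40,512,260,3,"pics/w1p.png")
E
```

```text
((464.8711242675781, 59.006629943847656), (106.08334350585938, 5.2177348136901855), 82.93663024902344) 316 [255. 196.] [259. 273.] [[0.4591 0.007  0.014 ]]
```

View pics/w1p.png

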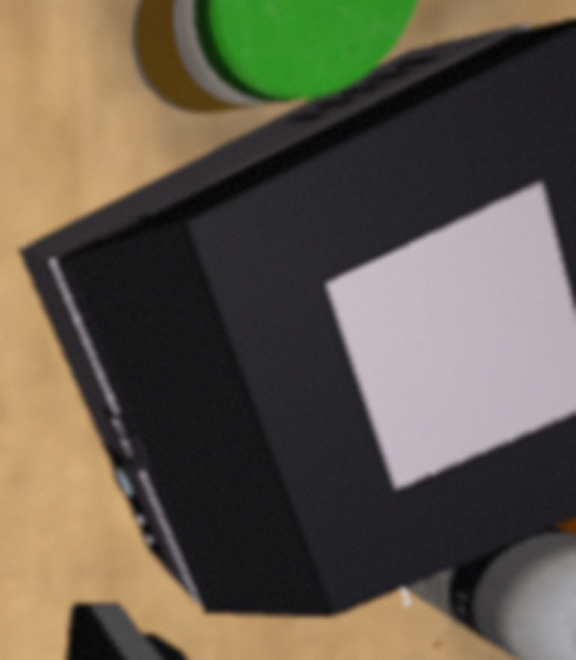

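```bash
python3 - <<'E'
from h import *
c=get_calibration("wrist"); c["cam_to_world"]=np.load("w1c.npy")
f=lambda x,y:[320+(x+.5)/3-.5,40+(y+.5)/3-.5]
P=onz(c,[f(52,258),f(198,600),f(112,412),f(143,472),f(127,442)],.058); print(P)
d=P[0]-P[1]; print(np.linalg.norm(d),np.degrees(np.arctan2(d[1],d[0]))-90,(P[0]+P[1])/2)
print(onz(c,[f(22,250)],0))
# white label sides
im=cv2.imread("pics/w1.png"); hsv=cv2.cvtColor(im,cv2.COLOR_BGR2HSV)
m=cv2.inRange(hsv,(0,0,140),(180,50,255)); m[:,:425]=0; m[:95]=0;m[210:]=0
p=np.argwhere(m)[:,::-1]; w=onz(c,p.astype(float),.09)*1000; print("label",cv2.minAreaRect(w[:,:2].astype(np.float32)))
t=cv2.imread("pics/top0.png");ct=get_calibration("top"); hsv=cv2.cvtColor(t,cv2.COLOR_BGR2HSV)
m=cv2.inRange(hsv,(0,0,140),(180,50,255)); m[:,:160]=0;m[:,205:]=0;m[:145]=0;m[188:]=0
p=np.argwhere(m)[:,::-1]; w=onz(ct,p.astype(float),.09)*1000; print("label top",cv2.minAreaRect(w[:,:2].astype(np.float32)))
E
```

```text
[[0.5588 0.1876 0.058 ]
 [0.6057 0.0593 0.058 ]
 [0.5767 0.1339 0.058 ]
 [0.5868 0.111  0.058 ]
 [0.5816 0.1226 0.058 ]]
0.13661118168964106 20.072436761820015 [0.5823 0.1235 0.058 ]
[[0.5624 0.1852 0.    ]]
label ((667.7471923828125, 151.6305389404297), (59.91143798828125, 70.14523315429688), 19.99506187438965)
label top ((681.8911743164062, 157.17166137695312), (92.57791900634766, 70.80138397216797), 18.996240615844727)
```

Printer yaw is 20.0° (edge line and label agree), with the front middle at (0.582, 0.122) and its origin at about (0.653, 0.148). The driver axis is at 82.8° and the length checks out at 155 vs 156 mm. Descending to grasp.

Call:
move_arm(targets=[[[0.1,-0.5,-4,0,0,0,0.7],[0.1,-0.5,-8,0,0,0,0.7],[0.1,-0.5,-12,0,0,0,0.7],[0.1,-0.5,-15.5,0,0,0,0.7],[0.1,-0.5,-18,0,0,0,0.7],[0.1,-0.5,-19.4,0,0,0,0.7],[0.1,-0.5,-19.6,0,0,0,0.7],[0.1,-0.5,-19.6,0,0,0,0.7]]])

```text
time_s: 2.45
tool_pos: [0.4764, 0.1403, 0.0048]
orientation: [[0.127, 0.992, -0.002], [0.992, -0.127, -0.0], [-0.001, -0.002, -1.0]]
contact_force: [0.8, -0.8, 1.2]
gripper_width: 0.703
```

Call:
move_arm(targets=[[[0,0,-0.2,0,0,0,0.7],[0,0,-0.2,0,0,0,0],[0,0,-0.2,0,0,0,0],[0,0,-0.2,0,0,0,0],[0,0,-0.2,0,0,0,0],[0,0,-0.2,0,0,0,0],[0,0,-0.2,0,0,0,0],[0,0,-0.2,0,0,0,0],[0,0,-0.2,0,0,0,0]]], force=100)

```text
time_s: 3.2
tool_pos: [0.4775, 0.1401, 0.0046]
orientation: [[0.128, 0.992, 0.002], [0.992, -0.128, 0.001], [0.001, 0.001, -1.0]]
contact_force: [-2.3, 0.9, 11.3]
gripper_width: 0.287
```

Call:
move_arm(targets=[[[0,0,1,0,0,0,0],[0,0,4,0,0,0,0],[0,0,8,0,0,0,0],[0,0,12,0,0,0,0],[-0.5,-1,14,0,0,0.15,0],[-0.5,-1,14,0,0,0.27,0],[-1,-2,14,0,0,0.39,0],[-1,-2,14,0,0,0.51,0],[-1.5,-3,14,0,0,0.63,0],[-1.5,-3,14,0,0,0.75,0],[-2,-4,14,0,0,0.87,0],[-2,-4,14,0,0,0.99,0],[-2.5,-5,14,0,0,1.11,0],[-2.5,-5,14,0,0,1.23,0],[-3,-6,14,0,0,1.35,0],[-3,-6,14,0,0,1.47,0],[-3.5,-6.5,14,0,0,1.59,0],[-3.5,-7,14,0,0,1.71,0],[-3.5,-7,14,0,0,1.83,0],[-3.5,-7,14,0,0,1.95,0]]])

```text
time_s: 4.87
tool_pos: [0.442, 0.0689, 0.1441]
orientation: [[-0.968, -0.252, 0.001], [-0.252, 0.968, -0.001], [-0.001, -0.001, -1.0]]
contact_force: [0.2, -0.4, -0.1]
gripper_width: 0.291
```

Call:
move_arm(targets=[[[0,0,0,0,0,0.0955,0],[0,0,0,0,0,0.0955,0],[0,0,0,0,0,0.0955,0],[0,0,0,0,0,0.0955,0]]])

```text
time_s: 5.2
tool_pos: [0.4421, 0.0695, 0.1437]
orientation: [[-0.942, -0.335, 0.0], [-0.335, 0.942, -0.0], [-0.0, -0.0, -1.0]]
contact_force: [0.7, -0.2, -1.1]
gripper_width: 0.295
```

```bash
python3 - <<'E'
from h import *
s=telemetry.state(); print(s["tool_pos"],s["orientation"],s["joint_positions"],s["contact_force"])
c=get_calibration("wrist"); im=read_camera("wrist"); cv2.imwrite("pics/w2.png",im)
np.save("w2c.npy",c["cam_to_world"])
t=read_camera("top"); cv2.imwrite("pics/t2b.png",t)
crop(t,130,120,290,300,4,"pics/t2c.png")
sd=read_camera("side"); cv2.imwrite("pics/s2.png",sd); crop(sd,160,100,330,230,4,"pics/s2c.png")
E
```

```text
[0.4421 0.0695 0.1437] [[-0.9421 -0.3354  0.0005]
 [-0.3354  0.9421 -0.0003]
 [-0.0003 -0.0005 -1.    ]] [-0.1523  0.3627 -0.1455  2.1252  0.0849  0.6586  1.5571] [ 0.7453 -0.2101 -1.0814]
```

View pics/w2.png

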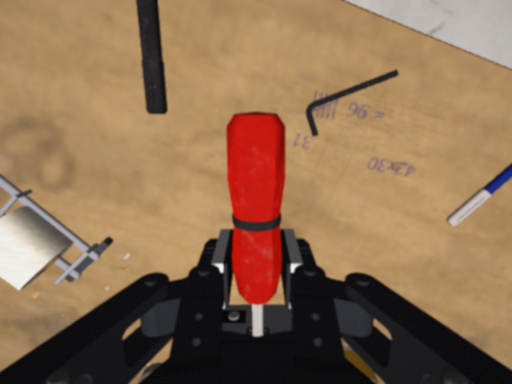

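View pics/t2c.png

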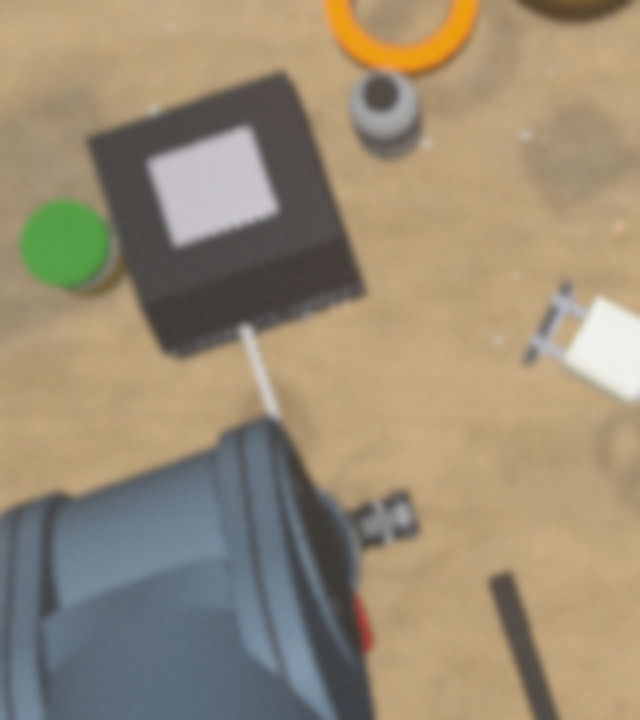

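View pics/s2c.png

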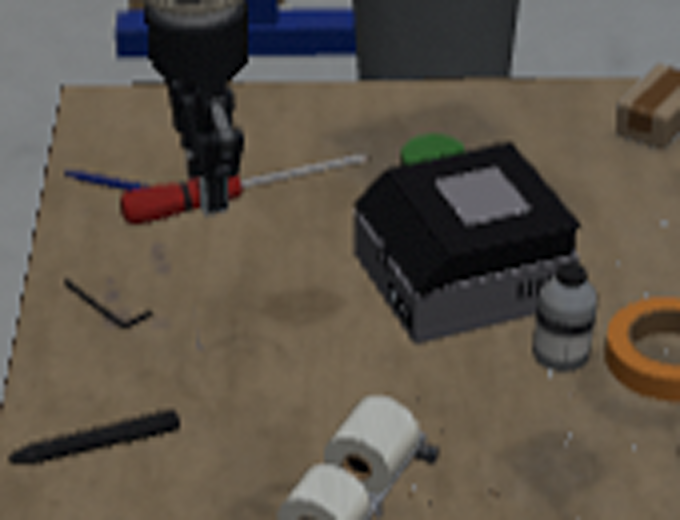

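```bash
cat >> h.py <<'E'
def tri(c1,u1,c2,u2):
    o1,d1=ray(c1,[u1]);o2,d2=ray(c2,[u2]);d1=d1[0];d2=d2[0]
    A=np.c_[d1,-d2]; x=np.linalg.lstsq(A,o2-o1,rcond=None)[0]
    a=o1+d1*x[0];b=o2+d2*x[1]; return (a+b)/2,np.linalg.norm(a-b)
def sub(im,x0,y0,x1,y1,k): return None
O=np.array([.6528,.1475,0]); ya=np.radians(20.0)
EX=np.array([np.cos(ya),np.sin(ya),0]);EY=np.array([-np.sin(ya),np.cos(ya),0])
def loc(P): d=np.asarray(P)-O; return np.array([d@EX,d@EY,d[2]])*1000
def wld(x,y,z): return O+EX*x/1e3+EY*y/1e3+np.array([0,0,z/1e3])
E
python3 - <<'E'
from h import *
t=get_calibration("top");s=get_calibration("side")
q=lambda x0,y0,k,x,y:[x0+(x+.5)/k-.5,y0+(y+.5)/k-.5]
P,e=tri(t,q(130,120,4,246,326),s,q(160,100,4,366,157)); print("tip",P,e,loc(P))
g=telemetry.state()["tool_pos"]; print("tcp loc",loc(g))
# blade root via side ray ∩ vertical plane through tip & tcp
o,d=ray(s,[q(160,100,4,243,186)]);d=d[0]
n=np.cross(P-g,[0,0,1]); l=(P-o)@n/(d@n); R=o+d*l; print("root",R,loc(R))
E
```

```text
tip [0.5676 0.1155 0.1559] 0.001978954355352787 [-91.0085  -0.8847 155.9293]
tcp loc [-224.6419   -1.0004  143.4081]
root [0.4678 0.0791 0.1538] [-197.1812   -0.9766  153.8175]
```

Call:
move_arm(targets=[[[0,0,-3,0,0,0,0],[0,0,-6,0,0,0,0],[0,0,-9,0,0,0,0],[0,0,-10.2,0,0,0,0],[0,0,-10.3,0,0,0,0],[0,0,-10.3,0,0,0,0]]])

```text
time_s: 5.85
tool_pos: [0.4417, 0.0697, 0.0399]
orientation: [[-0.941, -0.339, -0.002], [-0.339, 0.941, -0.001], [0.002, -0.0, -1.0]]
contact_force: [0.1, -0.5, -1.2]
gripper_width: 0.296
```

```bash
python3 - <<'E'
from h import *
s=telemetry.state(); print(s["tool_pos"],loc(s["tool_pos"]),s["contact_force"])
t=read_camera("top"); cv2.imwrite("pics/t3.png",t)
crop(t,160,160,230,250,8,"pics/t3c.png")
sd=read_camera("side"); cv2.imwrite("pics/s3.png",sd); crop(sd,210,130,310,190,8,"pics/s3c.png")
E
```

```text
[0.4417 0.0697 0.0399] [-224.9703   -0.8738   39.8839] [ 0.0505 -0.5295 -1.1937]
```

View pics/t3c.png

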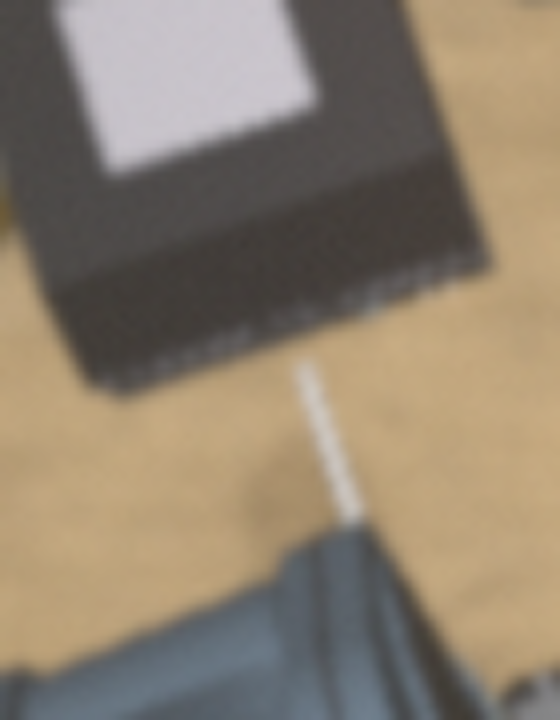

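View pics/s3c.png

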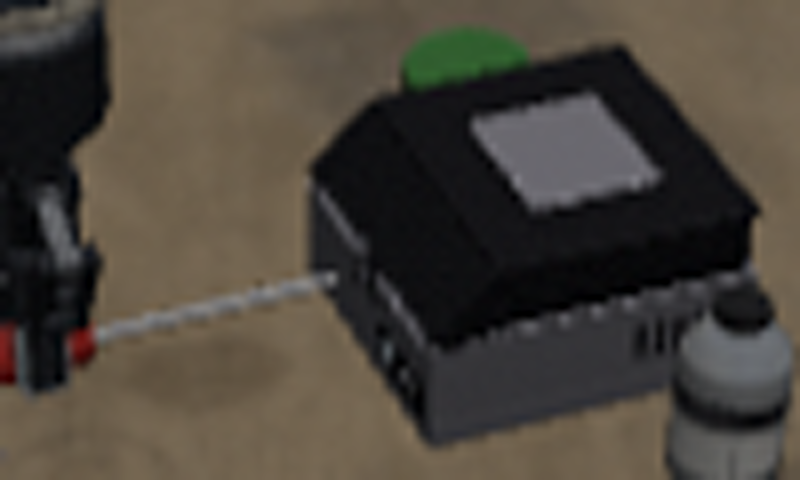

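```bash
python3 - <<'E'
from h import *
t=get_calibration("top");s=get_calibration("side")
q=lambda x0,y0,k,x,y:[x0+(x+.5)/k-.5,y0+(y+.5)/k-.5]
P,e=tri(t,q(160,160,8,303,360),s,q(210,130,8,335,278)); print("tip",P,e,loc(P))
im=cv2.imread("pics/s3c.png")
pts=[wld(-75,y,z) for y,z in ((-9,44),(9,44),(9,58),(-9,58),(-70,58),(70,58),(70,0),(-70,0))]
for p in (proj(s,pts)+.5-[210,130])*8: cv2.circle(im,tuple(int(v) for v in p),3,(0,0,255),1)
p=(proj(s,[P])[0]+.5-[210,130])*8; cv2.circle(im,tuple(int(v) for v in p),3,(0,255,0),1)
cv2.imwrite("pics/s3d.png",im)
im=cv2.imread("pics/t3c.png")
for p in (proj(t,pts)+.5-[160,160])*8: cv2.circle(im,tuple(int(v) for v in p),3,(0,0,255),1)
cv2.imwrite("pics/t3d.png",im)
E
```

```text
tip [0.5684 0.1165 0.0536] 0.002187881316075875 [-89.8809  -0.2558  53.615 ]
```

View pics/s3d.png

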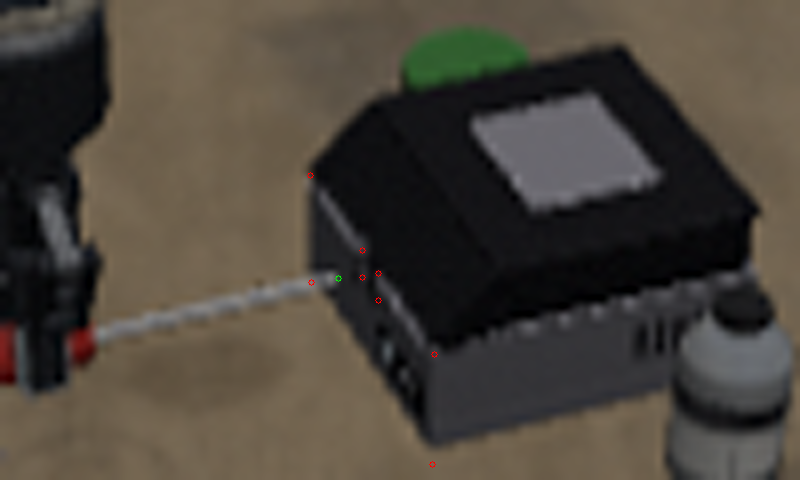

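View pics/t3d.png

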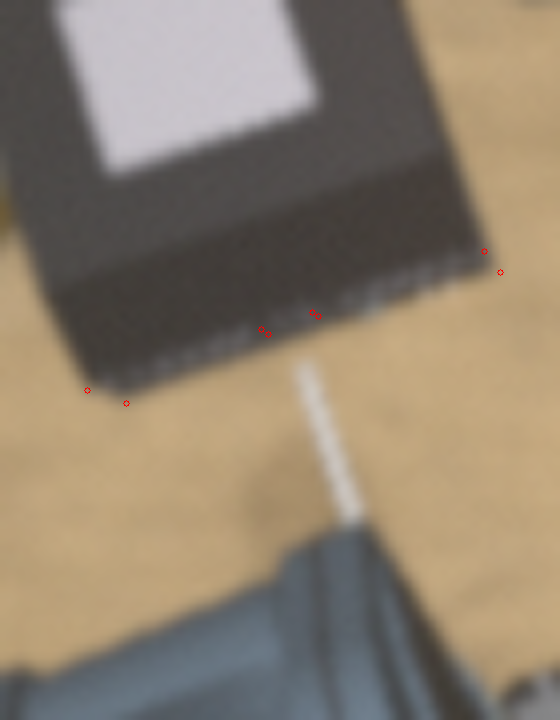

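Call:
move_arm(targets=[[[0,0,-0.2,0,0,0,0],[0.7,0.25,-0.2,0,0,0,0],[1.2,0.45,-0.2,0,0,0,0],[1.6,0.6,-0.2,0,0,0,0],[2.0,0.75,-0.2,0,0,0,0],[2.0,0.75,-0.2,0,0,0,0]]])

```text
time_s: 6.45
tool_pos: [0.4634, 0.0778, 0.0385]
orientation: [[-0.941, -0.339, 0.001], [-0.339, 0.941, 0.001], [-0.001, 0.0, -1.0]]
contact_force: [0.1, 0.1, -1.0]
gripper_width: 0.292
```

Call:
move_arm(targets=[[[0.4,0.15,0,0,0,0,0],[0.8,0.3,0,0,0,0,0],[0.8,0.3,0.1,0,0,0,0],[0.8,0.3,0.4,0,0,0,0],[0.8,0.3,0.7,0,0,0,0],[0.8,0.3,1.0,0,0,0,0],[0.8,0.3,1.0,0,0,0,0]]])

```text
time_s: 7.03
tool_pos: [0.4699, 0.0801, 0.0489]
orientation: [[-0.941, -0.339, 0.0], [-0.339, 0.941, -0.0], [-0.0, -0.0, -1.0]]
contact_force: [0.6, -0.4, -1.7]
gripper_width: 0.291
```

```bash
python3 - <<'E'
from h import *
s=telemetry.state(); print(s["tool_pos"],loc(s["tool_pos"]),s["contact_force"],s["torque"])
sd=read_camera("side"); cv2.imwrite("pics/s4.png",sd); crop(sd,210,130,310,190,8,"pics/s4c.png")
E
```

```text
[0.4699 0.0801 0.0489] [-194.9133   -0.7585   48.8623] [ 0.6028 -0.4215 -1.7006] [-0.0516  0.1879 -0.0335]
```

View pics/s4c.png

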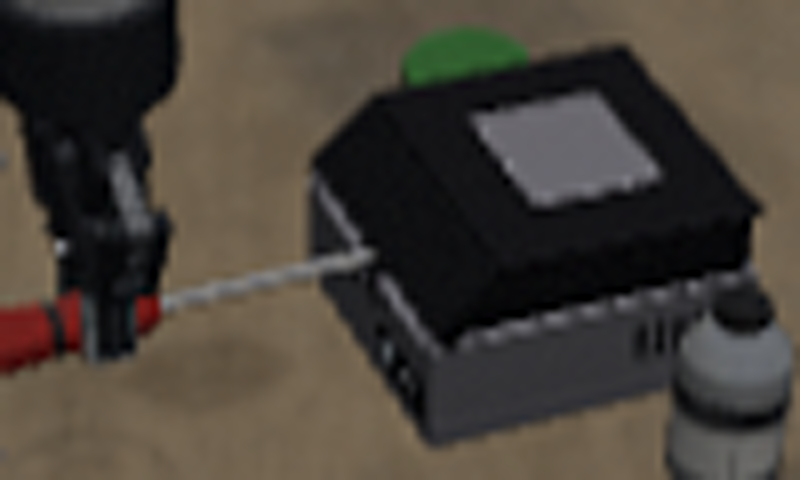

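```bash
python3 - <<'E'
from h import *
for th in np.arange(.1,1.11,.1):
    dl=14.7*(1-np.cos(th)); z=14.7*np.sin(th)+4.45-4.89-max(0,1.45*np.tan(th-.675))
    print(round(th,2),np.round([dl*EX[0],dl*EX[1],z],2))
E
```

```text
0.1 [0.07 0.03 1.03]
0.2 [0.28 0.1  2.48]
0.3 [0.62 0.22 3.9 ]
0.4 [1.09 0.4  5.28]
0.5 [1.69 0.62 6.61]
0.6 [2.41 0.88 7.86]
0.7 [3.25 1.18 8.99]
0.8 [4.19 1.52 9.92]
0.9 [ 5.23  1.9  10.74]
1.0 [ 6.35  2.31 11.44]
1.1 [ 7.55  2.75 12.  ]
```

Call:
move_arm(targets=[[[0.05,0.02,0.5,0,0,0,0],[0.1,0.03,1.0,0,0,0,0],[0.15,0.05,1.8,0,0,0,0],[0.3,0.1,2.5,0,0,0,0],[0.45,0.15,3.2,0,0,0,0],[0.6,0.2,3.9,0,0,0,0],[0.85,0.3,4.6,0,0,0,0],[1.1,0.4,5.3,0,0,0,0],[1.4,0.5,6.0,0,0,0,0],[1.7,0.6,6.6,0,0,0,0],[1.7,0.6,6.6,0,0,0,0]]])

```text
time_s: 8.0
tool_pos: [0.4886, 0.0867, 0.1156]
orientation: [[-0.941, -0.339, 0.003], [-0.339, 0.941, 0.001], [-0.003, -0.0, -1.0]]
contact_force: [0.7, -0.1, -2.0]
gripper_width: 0.291
```

```bash
python3 - <<'E'
from h import *
s=telemetry.state(); print(s["tool_pos"],loc(s["tool_pos"]),s["contact_force"],s["torque"])
sd=read_camera("side"); cv2.imwrite("pics/s5.png",sd); crop(sd,210,100,310,190,7,"pics/s5c.png")
E
```

```text
[0.4886 0.0867 0.1156] [-175.0531   -0.9735  115.6031] [ 0.6831 -0.0597 -2.0442] [ 0.0357 -0.0421  0.0294]
```

View pics/s5c.png

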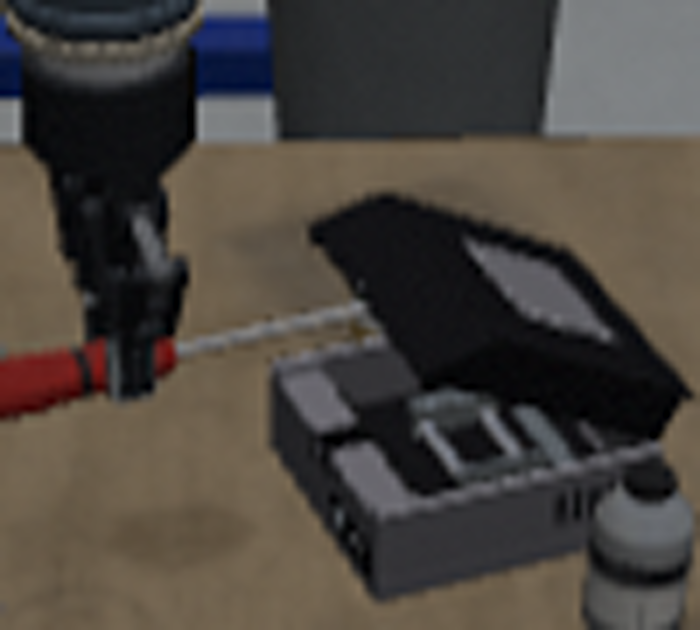

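The cover is prised up to about 0.45 rad, with the blade under the lip at about (365,310) in the crop. Continuing the arc.

Call:
move_arm(targets=[[[0.35,0.12,0.7,0,0,0,0],[0.7,0.25,1.3,0,0,0,0],[1.1,0.4,1.9,0,0,0,0],[1.55,0.55,2.4,0,0,0,0],[2.0,0.72,2.9,0,0,0,0],[2.5,0.9,3.3,0,0,0,0],[3.0,1.1,3.75,0,0,0,0],[3.55,1.3,4.15,0,0,0,0],[4.1,1.5,4.5,0,0,0,0],[4.65,1.7,4.8,0,0,0,0],[4.65,1.7,4.8,0,0,0,0]]])

```text
time_s: 8.97
tool_pos: [0.5352, 0.1039, 0.1629]
orientation: [[-0.941, -0.339, 0.002], [-0.339, 0.941, 0.001], [-0.002, 0.0, -1.0]]
contact_force: [-0.4, 0.6, -2.0]
gripper_width: 0.291
```

```bash
python3 - <<'E'
from h import *
s=telemetry.state(); print(s["tool_pos"],loc(s["tool_pos"]),s["contact_force"],s["torque"])
sd=read_camera("side"); cv2.imwrite("pics/s6.png",sd); crop(sd,210,80,310,190,6,"pics/s6c.png")
E
```

```text
[0.5352 0.1039 0.1629] [-125.3925   -0.7797  162.9009] [-0.4189  0.6167 -1.9686] [-0.032   0.0198  0.0173]
```

View pics/s6c.png

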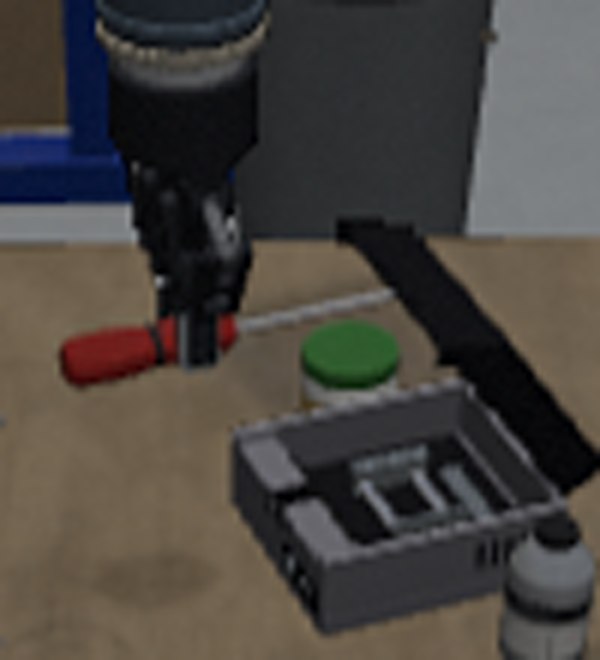

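```bash
cat >> h.py <<'E'
def lipang(c,uv,y):
    o,d=ray(c,[uv]);d=d[0]; P0=wld(0,y,0); l=((P0-o)@EY)/(d@EY); L=loc(o+d*l); v=L-[72,0,58]
    return L,np.arctan2(v[2],-v[0]),np.hypot(v[0],v[2])
E
python3 - <<'E'
from h import *
s=get_calibration("side")
for (x,y,yy) in ((338,240,68),(440,362,-68)): print(lipang(s,[210+x/6-.5,80+y/6-.5],yy))
E
```

```text
(array([-11.3193,  68.    , 173.0009]), np.float64(0.9438095825590046), np.float64(142.01165343362575))
(array([-10.489 , -68.    , 173.1789]), np.float64(0.9492925488542815), np.float64(141.67084105330665))
```

Call:
move_arm(targets=[[[0.4,0.15,0.3,0,0,0,0],[0.8,0.3,0.55,0,0,0,0],[1.2,0.45,0.75,0,0,0,0],[1.6,0.58,0.95,0,0,0,0],[1.8,0.65,1.05,0,0,0,0],[1.8,0.65,1.05,0,0,0,0]]])

```text
time_s: 9.52
tool_pos: [0.5515, 0.1097, 0.1725]
orientation: [[-0.941, -0.339, -0.001], [-0.339, 0.941, -0.0], [0.001, 0.0, -1.0]]
contact_force: [-0.4, -0.3, -5.7]
gripper_width: 0.294
```

```bash
python3 - <<'E'
from h import *
s=telemetry.state(); print(s["tool_pos"],loc(s["tool_pos"]),s["contact_force"],s["torque"])
sd=read_camera("side"); cv2.imwrite("pics/s7.png",sd); crop(sd,210,80,310,190,6,"pics/s7c.png")
E
```

```text
[0.5515 0.1097 0.1725] [-108.1526   -0.896   172.4537] [-0.3555 -0.2941 -5.659 ] [-0.2539  0.5138 -0.0411]
```

View pics/s7c.png

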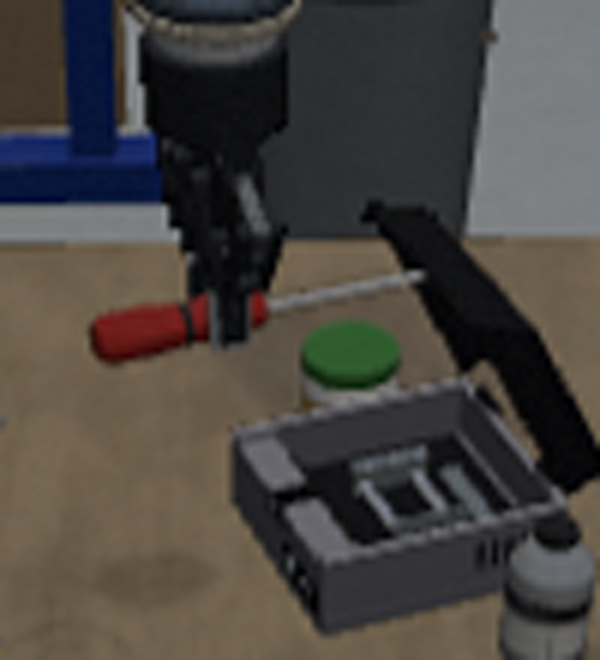

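```bash
python3 - <<'E'
from h import *
s=get_calibration("side")
for (x,y,yy) in ((366,214,68),(468,368,-68)): print(lipang(s,[210+x/6-.5,80+y/6-.5],yy))
E
```

```text
(array([  5.5335,  68.    , 186.1034]), np.float64(1.0921822120483857), np.float64(144.32006312754916))
(array([  6.2165, -68.    , 165.4145]), np.float64(1.0212899613326367), np.float64(125.95770743687322))
```

Call:
move_arm(targets=[[[0,0,-0.6,0,0,0,0],[0,0,-1.3,0,0,0,0],[-2,-0.7,-1.3,0,0,0,0],[-5,-1.8,-1.3,0,0,0,0],[-8,-2.9,-1.3,0,0,-0.05,0],[-9.5,-3.4,-1.3,0,0,-0.15,0],[-9.5,-3,-1.3,0,0,-0.27,0],[-9.4,-2.6,-1.3,0,0,-0.39,0],[-9.3,-2.2,-1.3,0,0,-0.51,0],[-9.2,-1.8,-2,0,0,-0.63,0],[-9.1,-1.4,-2,0,0,-0.75,0],[-9,-1,-2,0,0,-0.87,0],[-8.8,-0.5,-2,0,0,-0.99,0],[-8.6,0,-2,0,0,-1.11,0],[-8.4,0.5,-2,0,0,-1.23,0],[-8.2,1,-2,0,0,-1.35,0],[-8,1.5,-2,0,0,-1.47,0],[-7.8,2,-2,0,0,-1.59,0],[-7.6,2.5,-2,0,0,-1.71,0],[-7.4,3,-2,0,0,-1.83,0]]])

```text
time_s: 11.23
tool_pos: [0.4782, 0.1401, 0.1527]
orientation: [[-0.081, 0.997, 0.002], [0.997, 0.081, 0.0], [0.0, 0.002, -1.0]]
contact_force: [-0.9, -0.7, -1.4]
gripper_width: 0.29
```

Call:
move_arm(targets=[[[0,0,-2,0,0,-0.12,0],[0,0,-5,0,0,-0.21,0],[0,0,-8,0,0,-0.215,0],[0,0,-10,0,0,-0.215,0],[0,0,-10,0,0,-0.215,0]]])

```text
time_s: 11.65
tool_pos: [0.4759, 0.1394, 0.0495]
orientation: [[0.128, 0.992, -0.004], [0.992, -0.128, -0.002], [-0.003, -0.004, -1.0]]
contact_force: [-0.2, -0.7, -0.7]
gripper_width: 0.29
```

```bash
python3 - <<'E'
from h import *
s=telemetry.state(); print(s["tool_pos"],s["orientation"],s["contact_force"],s["torque"],s["gripper_width"])
sd=read_camera("side"); cv2.imwrite("pics/s8.png",sd); crop(sd,160,80,320,220,5,"pics/s8c.png")
t=read_camera("top"); cv2.imwrite("pics/t8.png",t)
E
```

```text
[0.4759 0.1394 0.0495] [[ 0.1276  0.9918 -0.004 ]
 [ 0.9918 -0.1276 -0.0022]
 [-0.0027 -0.0037 -1.    ]] [-0.1756 -0.6928 -0.7122] [-0.0101  0.0019 -0.0108] 0.2902754548113433
```

View pics/s8c.png

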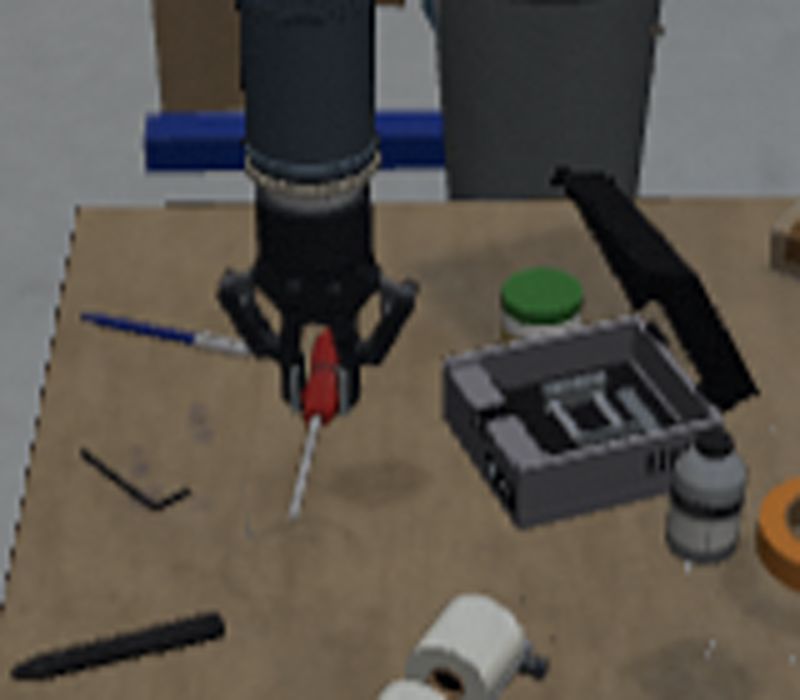

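View pics/t8.png

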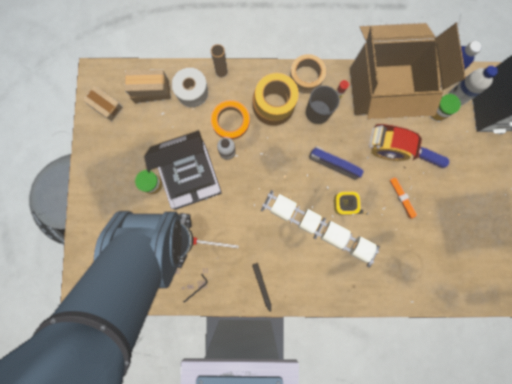

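Call:
move_arm(targets=[[[0.1,0,-2,0,0,0,0],[0.1,0,-3.5,0,0,0,0],[0.1,0,-4.1,0,0,0,0],[0.1,0,-4.3,0,0,0,0],[0.1,0,-4.4,0,0,0,0],[0.1,0,-4.4,0,0,0,0]]])

```text
time_s: 12.25
tool_pos: [0.4792, 0.1398, 0.0097]
orientation: [[0.128, 0.992, 0.001], [0.992, -0.128, 0.0], [0.001, 0.001, -1.0]]
contact_force: [0.7, 0.1, -0.3]
gripper_width: 0.289
```

Call:
move_arm(targets=[[[0,0,-0.2,0,0,0,0],[0,0,-0.4,0,0,0,0],[0,0,-0.4,0,0,0,0]]])

```text
time_s: 12.5
tool_pos: [0.4787, 0.1398, 0.0049]
orientation: [[0.128, 0.992, 0.0], [0.992, -0.128, 0.0], [0.0, 0.0, -1.0]]
contact_force: [-0.1, -0.4, -0.1]
gripper_width: 0.292
```

Call:
move_arm(targets=[[[0,0,0,0,0,0,0.35],[0,0,0,0,0,0,0.45],[0,0,0,0,0,0,0.6],[0,0,0,0,0,0,0.7],[0,0,0,0,0,0,0.7],[0,0,2,0,0,0,0.7],[0,0,6,0,0,0,0.7],[0,0,10,0,0,0,0.7],[0,0,14,0,0,0,0.7],[0,0,14,0,0,0,0.7]]])

```text
time_s: 13.33
tool_pos: [0.4818, 0.14, 0.1511]
orientation: [[0.129, 0.992, 0.009], [0.992, -0.129, 0.003], [0.005, 0.008, -1.0]]
contact_force: [1.7, 0.7, -0.1]
gripper_width: 0.699
```

```bash
python3 - <<'E'
from h import *
s=telemetry.state(); print(s["tool_pos"],s["contact_force"],s["gripper_width"])
im=read_camera("wrist"); cv2.imwrite("pics/w9.png",im)
E
```

```text
[0.4818 0.14   0.1511] [ 1.6623  0.6931 -0.0792] 0.6985358852357235
```

View pics/w9.png

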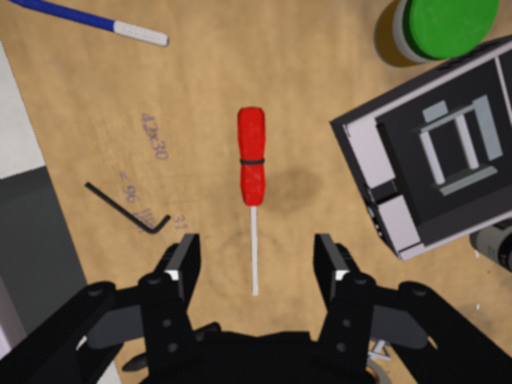

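Call:
move_arm(targets=[[[0,0,4,0,0,0.1,0.7],[1,-3,5,0,0,0.22,0.7],[2,-6,5,0,0,0.34,0.7],[3,-9,5,0,0,0.46,0.7],[4,-12,5,0,0,0.58,0.75],[5,-15,5,0,0,0.7,0.75],[6,-18,5,0,0,0.82,0.75],[7,-21,5,0,0,0.94,0.75],[8,-24,5,0,0,1.06,0.75],[8.5,-25.3,5,0,0,1.18,0.75],[8.5,-25.3,5,0,0,1.222,0.75],[8.5,-25.3,5,0,0,1.222,0.75],[8.5,-25.3,5,0,0,1.222,0.75]]])

```text
time_s: 14.47
tool_pos: [0.563, -0.113, 0.1937]
orientation: [[-0.887, 0.461, -0.002], [0.461, 0.887, 0.001], [0.002, 0.0, -1.0]]
contact_force: [-0.4, 0.5, 0.1]
gripper_width: 0.753
```

```bash
python3 - <<'E'
from h import *
s=telemetry.state(); print(s["tool_pos"],s["orientation"],s["contact_force"],s["gripper_width"])
c=get_calibration("wrist");im=read_camera("wrist"); cv2.imwrite("pics/w10.png",im); np.save("w10c.npy",c["cam_to_world"])
E
```

```text
[ 0.563  -0.113   0.1937] [[-0.8873  0.4612 -0.0018]
 [ 0.4612  0.8873  0.001 ]
 [ 0.0021  0.     -1.    ]] [-0.4143  0.4945  0.1455] 0.7525664047252121
```

View pics/w10.png

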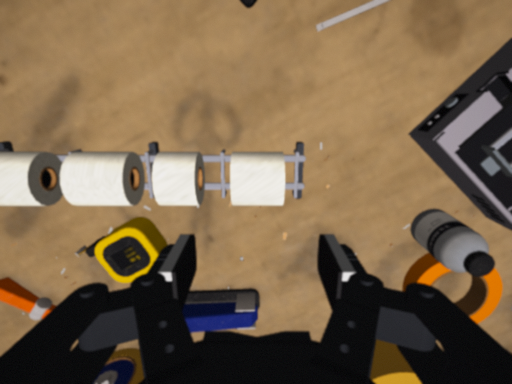

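```bash
python3 - <<'E'
from h import *
c=get_calibration("wrist"); c["cam_to_world"]=np.load("w10c.npy")
im=cv2.imread("pics/w10.png"); crop(im,140,130,320,230,4,"pics/w10c.png")
g=cv2.cvtColor(im,cv2.COLOR_BGR2HSV); m=cv2.inRange(g,(0,0,165),(180,45,255)); m[:140]=0;m[215:]=0;m[:,225:]=m[:,225:]
n,l,st,ce=cv2.connectedComponentsWithStats(m)
tcp=np.array([.563,-.113]); ty=np.array([.4612,.8873]); tx=np.array([-.8873,.4612])
for i in range(1,n):
    if st[i,4]>500:
        x0,y0,w,h,_=st[i]; print(st[i])
        E=onz(c,[[x0-.5,y0+h/2],[x0+w-.5,y0+h/2]],.072)[:,:2]-tcp; print("along axis mm",E@ty*1000)
        F=onz(c,[[x0+w/2,y0-.5],[x0+w/2,y0+h-.5]],.044)[:,:2]-tcp; print("across",F@tx*1000)
E
```

```text
[ 204  153  102   53 3128]
along axis mm [-49.7038  46.4995]
across [ 24.1414 -33.1291]
[  60  155   71   51 3084]
along axis mm [-184.4238 -118.3941]
across [ 21.7571 -33.2081]
[ 150  155   49   52 2117]
along axis mm [-100.6378  -54.5011]
across [ 21.9727 -34.3377]
[   0  156   42   50 1531]
along axis mm [-239.5055 -201.1079]
across [ 20.4562 -33.1759]
```

View pics/w10c.png

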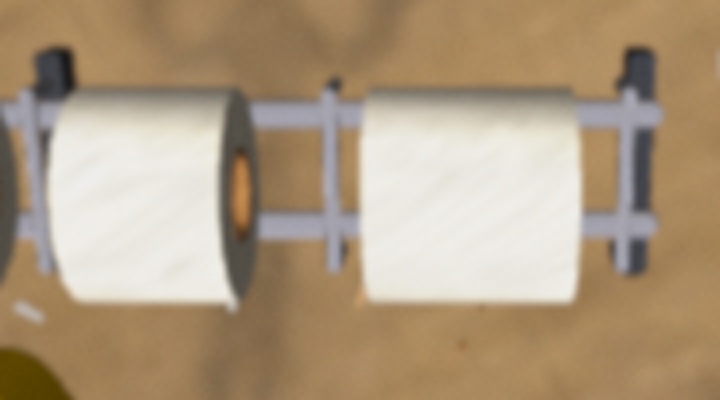

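Call:
move_arm(targets=[[[0.4,-0.1,-3,0,0,0,0.75],[0.4,-0.1,-6.5,0,0,0,0.75],[0.4,-0.1,-10,0,0,0,0.75],[0.4,-0.1,-13,0,0,0,0.75],[0.4,-0.1,-14.6,0,0,0,0.75],[0.4,-0.1,-14.9,0,0,0,0.75],[0.4,-0.1,-14.9,0,0,0,0.75]]])

```text
time_s: 15.1
tool_pos: [0.5669, -0.1133, 0.0448]
orientation: [[-0.888, 0.459, -0.002], [0.459, 0.888, 0.0], [0.002, -0.001, -1.0]]
contact_force: [0.4, -0.5, 0.3]
gripper_width: 0.752
```

```bash
python3 - <<'E'
from h import *
s=telemetry.state(); print(s["tool_pos"],s["contact_force"],s["gripper_width"])
im=read_camera("wrist"); cv2.imwrite("pics/w11.png",im)
sd=read_camera("side");crop(sd,190,170,320,290,5,"pics/s11c.png")
E
```

```text
[ 0.5669 -0.1133  0.0448] [ 0.3971 -0.535   0.2505] 0.752287995157246
```

View pics/w11.png

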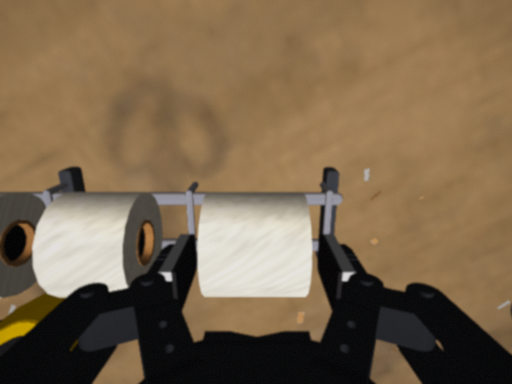

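View pics/s11c.png

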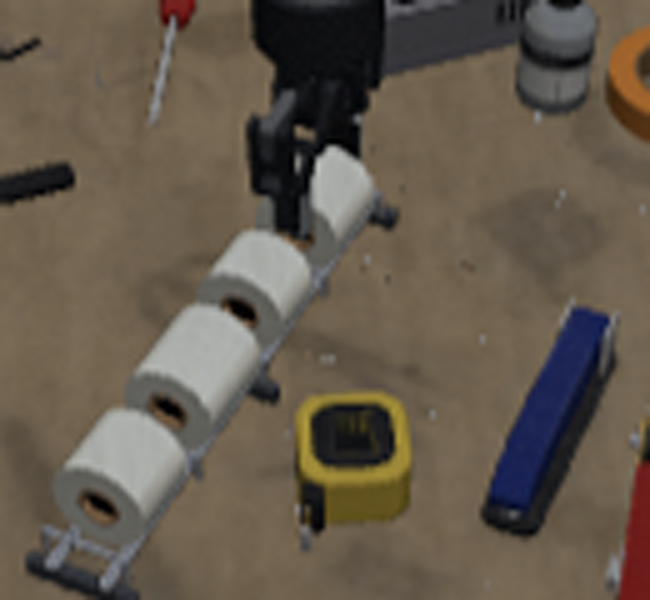

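Roll_c sits between the fingers (roll columns 198–312, fingers at 195 and 320). Closing and lifting.

Call:
move_arm(targets=[[[0,0,0,0,0,0,0.4],[0,0,0,0,0,0,0.4],[0,0,0,0,0,0,0.4],[0,0,0,0,0,0,0.4],[0,0,0,0,0,0,0.4],[0,0,1,0,0,0,0.4],[0,0,4,0,0,0,0.4],[0,0,8,0,0,0,0.4],[0,0,12,0,0,0,0.4],[0,0,15,0,0,0,0.4],[0,0,15,0,0,0,0.4]]], force=40)

```text
time_s: 16.12
tool_pos: [0.5706, -0.1153, 0.2034]
orientation: [[-0.888, 0.46, 0.011], [0.46, 0.888, -0.002], [-0.011, 0.004, -1.0]]
contact_force: [1.2, -0.6, -0.7]
gripper_width: 0.601
```

```bash
python3 - <<'E'
from h import *
s=telemetry.state(); print(s["tool_pos"],s["contact_force"],s["gripper_width"],s["gripper_width"]*85,s["joint_positions"])
im=read_camera("wrist"); cv2.imwrite("pics/w12.png",im)
E
```

```text
[ 0.5706 -0.1153  0.2034] [ 1.2381 -0.6194 -0.7358] 0.6011710731038742 51.099541213829305 [ 0.0227  0.4615  0.144   1.7433 -0.0799  0.9313  1.2915]
```

View pics/w12.png

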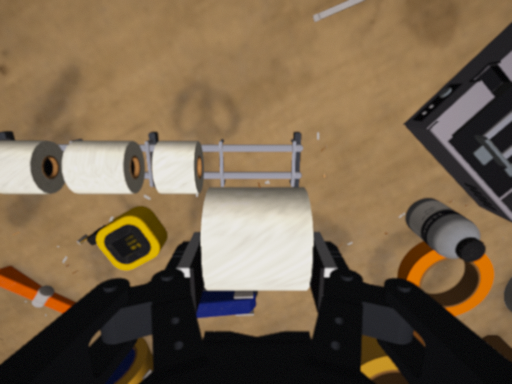

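```bash
python3 - <<'E'
from h import *
im=cv2.imread("pics/w9.png"); crop(im,320,30,512,270,3,"pics/w9c.png")
im=cv2.imread("pics/t8.png"); crop(im,140,125,230,215,7,"pics/t8c.png")
E
```

```text
(no output)
```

View pics/w9c.png

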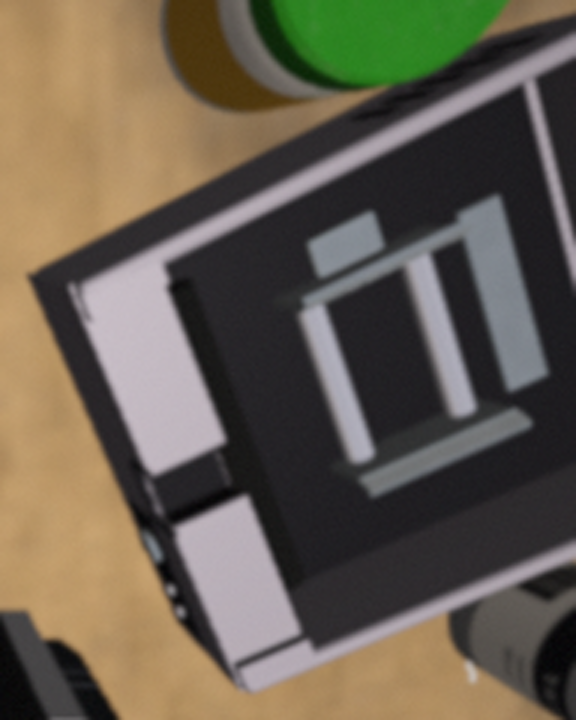

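View pics/t8c.png

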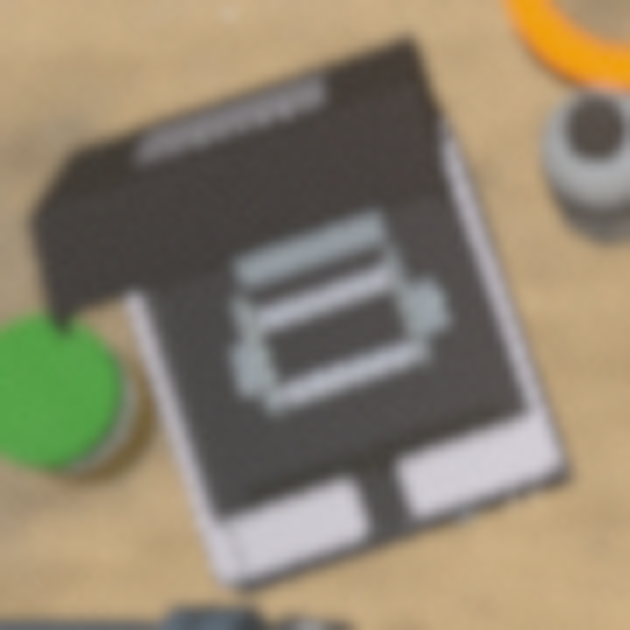

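Call:
move_arm(targets=[[[0,0.5,1,0,0,0.05,0.4],[0.3,3,1,0,0,0.14,0.4],[0.6,6,1,0,0,0.24,0.4],[0.8,9,1,0,0,0.34,0.4],[1.0,12,1,0,0,0.44,0.4],[1.2,15,1,0,0,0.54,0.4],[1.3,18,1,0,0,0.64,0.4],[1.3,21,1,0,0,0.74,0.4],[1.3,23,1,0,0,0.82,0.4],[1.3,23.7,1,0,0,0.827,0.4],[1.3,23.7,1,0,0,0.827,0.4],[1.3,23.7,1,0,0,0.827,0.4]]])

```text
time_s: 17.17
tool_pos: [0.5803, 0.1214, 0.2053]
orientation: [[-0.94, -0.34, -0.001], [-0.34, 0.94, -0.001], [0.001, -0.001, -1.0]]
contact_force: [-0.8, -1.2, -1.4]
gripper_width: 0.6
```

```bash
python3 - <<'E'
from h import *
t=get_calibration("top")
q=lambda x0,y0,k,x,y:[x0+(x+.5)/k-.5,y0+(y+.5)/k-.5]
f=lambda x,y:q(140,125,7,x,y)
for n,p,z in (("FL",(222,588),.058),("FR",(568,478),.058),("notchL",(362,480),.058),("notchR",(397,468),.058),("notchL2",(372,540),.058),("notchR2",(408,528),.058),("backR inner",(447,130),.058),
  ("roll1L",(270,405),.028),("roll1R",(425,350),.028),("roll2L",(262,325),.028),("roll2R",(390,275),.028)):
    print(n,loc(onz(t,[f(*p)],z)[0]))
s=telemetry.state(); c=get_calibration("wrist");im=read_camera("wrist"); cv2.imwrite("pics/w13.png",im); np.save("w13c.npy",c["cam_to_world"]); print(loc(s["tool_pos"]),s["joint_positions"])
E
```

```text
FL [-76.3203  68.1474  58.    ]
FR [-80.4013 -69.827   58.    ]
notchL [-54.7948   4.7903  58.    ]
notchR [-54.8794  -9.3143  58.    ]
notchL2 [-77.9759   8.4078  58.    ]
notchR2 [-78.1984  -6.0116  58.    ]
backR inner [ 64.7362 -69.4435  58.    ]
roll1L [-8.8427 33.6777 28.    ]
roll1R [ -8.4381 -31.3847  28.    ]
roll2L [22.9204 26.7573 28.    ]
roll2R [ 25.0821 -27.7803  28.    ]
[-77.0649   0.3144 205.2861] [-0.2212  0.4768 -0.0986  1.6957  0.0557  0.9731  1.5775]
```

View pics/w13.png

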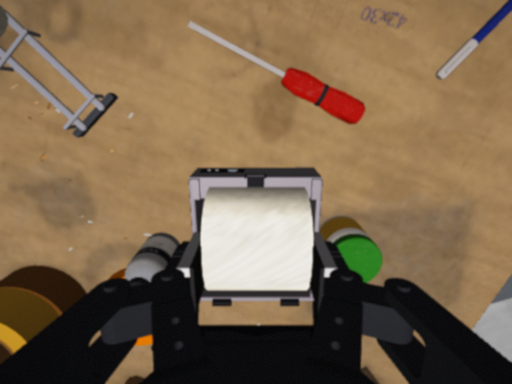

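```bash
python3 - <<'E'
from h import *
im=cv2.imread("pics/w13.png"); crop(im,180,155,335,310,5,"pics/w13c.png")
E
```

```text
(no output)
```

View pics/w13c.png

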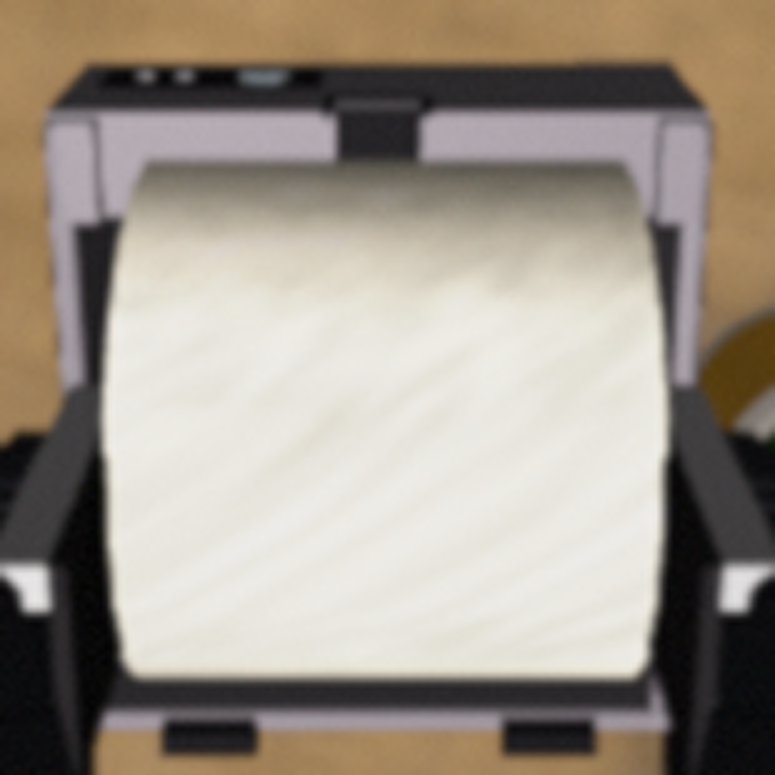

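```bash
python3 - <<'E'
from h import *
c=get_calibration("wrist"); c["cam_to_world"]=np.load("w13c.npy")
q=lambda x,y:[180+(x+.5)/5-.5,155+(y+.5)/5-.5]
P={}
for n,p,z in (("FR",(47,112),.058),("FL",(710,112),.058),("nR",(338,108),.058),("nL",(420,108),.058),("BR",(100,727),.058),("BL",(670,727),.058),("rollR",(105,420),.225),("rollL",(667,420),.225)):
    P[n]=onz(c,[q(*p)],z)[0]; print(n,P[n],loc(P[n]))
d=P["FL"]-P["FR"];print(np.degrees(np.arctan2(d[1],d[0]))-90,np.linalg.norm(d)); d=P["BL"]-P["BR"];print(np.degrees(np.arctan2(d[1],d[0]))-90,np.linalg.norm(d))
d=(P["BL"]+P["BR"]-P["FL"]-P["FR"])/2; print(np.degrees(np.arctan2(d[1],d[0])),np.linalg.norm(d))
E
```

```text
FR [0.6051 0.0563 0.058 ] [-75.9912 -69.3693  58.    ]
FL [0.5585 0.1849 0.058 ] [-75.8603  67.3667  58.    ]
nR [0.5838 0.1125 0.058 ] [-76.7983  -9.3295  58.    ]
nL [0.5781 0.1284 0.058 ] [-76.7821   7.5839  58.    ]
BR [0.7454 0.1097 0.058 ] [ 74.0595 -67.1417  58.    ]
BL [0.6993 0.2362 0.058 ] [74.0714 67.4067 58.    ]
rollR [0.5769 0.0927 0.225 ] [-90.0756 -25.4878 225.    ]
rollL [0.559 0.142 0.225] [-90.0468  26.9408 225.    ]
19.945156205239087 0.13673612218376197
19.99492641006269 0.13454834396037696
20.433101812119634 0.14999548958667888
```

Call:
move_arm(targets=[[[0,0,0,0.04,-0.11,0,0.4],[0,0,0,0.08,-0.22,0,0.4],[0,0,0,0.12,-0.33,0,0.4],[0,0,0,0.16,-0.44,0,0.4],[0,0,0,0.197,-0.541,0,0.4],[0,0,0,0.197,-0.541,0,0.4],[0,0,0,0.197,-0.541,0,0.4]]])

```text
time_s: 17.8
tool_pos: [0.5792, 0.1046, 0.1978]
orientation: [[-0.832, -0.319, 0.454], [-0.297, 0.947, 0.122], [-0.468, -0.034, -0.883]]
contact_force: [0.7, -0.5, -1.4]
gripper_width: 0.599
```

```bash
python3 - <<'E'
from h import *
s=telemetry.state(); p=s["tool_pos"];print(p,loc(p),s["joint_positions"]); z=s["orientation"][:,2]; print("tilt",np.degrees(np.arctan2(z@EX,-z[2])),z@EY, s["orientation"][:,1]@EX)
z=np.array([z@EX,z@EY,z[2]]); 
for b in (120,60,0):
    L=np.array([6.7,-.7,54.7])-z*b; w=wld(*L); print(b,L,(w-p)*100)
sd=read_camera("side");crop(sd,210,60,330,190,5,"pics/s14.png")
E
```

```text
[0.5792 0.1046 0.1978] [-83.7913 -15.1218 197.8228] [ 0.0125  0.3195 -0.3493  2.1677  0.6017  0.2178  1.051 ]
tilt 27.92387742954408 -0.04098080916381058 0.02390524356484418
120 [-49.4486   4.2177 160.6394] [ 2.5657  2.9919 -3.7183]
60 [-21.3743   1.7588 107.6697] [ 5.2879  3.721  -9.0153]
0 [ 6.7 -0.7 54.7] [  8.0101   4.4502 -14.3123]
```

View pics/s14.png

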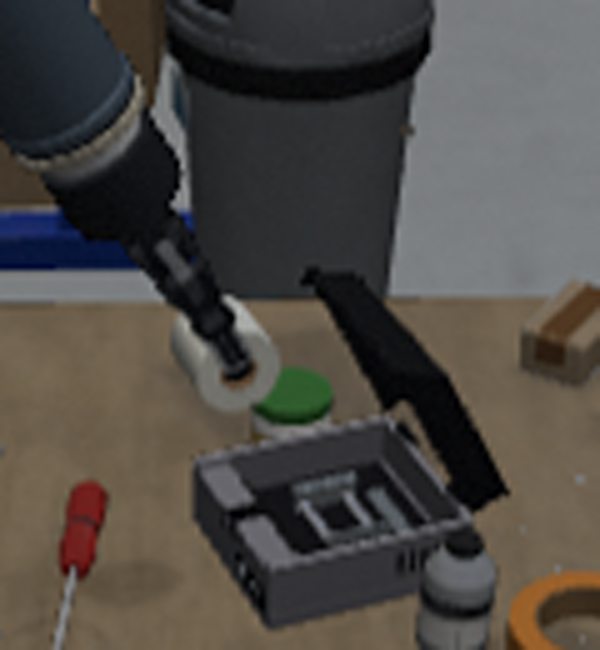

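Call:
move_arm(targets=[[[0,0,0,0,0,0,0.4],[0,0,0,0,0,0,0.4],[0,0,0,0,0,0,0.4]]])

```text
time_s: 18.1
tool_pos: [0.5801, 0.1068, 0.1981]
orientation: [[-0.832, -0.322, 0.453], [-0.299, 0.946, 0.124], [-0.468, -0.032, -0.883]]
contact_force: [0.7, 0.6, -0.5]
gripper_width: 0.596
```

```bash
cat > st.py <<'E'
from h import *
s=telemetry.state(); p=s["tool_pos"];z=s["orientation"][:,2];y=s["orientation"][:,1]
print("t",s["time_s"],"loc",loc(p),"j",s["joint_positions"],"F",s["contact_force"],"g",s["gripper_width"])
print("tilt",np.degrees(np.arctan2(z@EX,-z[2])),"z.ey",z@EY,"y.ex",y@EX,"y.z",y[2])
E
python3 st.py
```

```text
t 18.1 loc [-82.226  -13.4184 198.1482] j [ 0.0076  0.3205 -0.3461  2.1641  0.586   0.2188  1.0665] F [ 0.6918  0.5815 -0.5452] g 0.595593123159887
tilt 27.914390679764328 z.ey -0.0384150605189827 y.ex 0.02120226081527703 y.z -0.03224013113086591
```

```bash
cat > kin.py <<'E'
import numpy as np, itertools
from scipy.optimize import least_squares
from scipy.spatial.transform import Rotation as R
D=[([-1.3968,.5765,.0249,1.4379,-.015,1.129,-.0565],[.172,.6522,.2304],[[-.9669,.255,-.0003],[.255,.9669,-.0017],[-.0001,-.0017,-1]]),
([-0.7295,0.3809,0.4697,1.9498,-0.2244,0.8619,-0.2677],[.4753,.1464,.2012],[[.1259,.992,-.0006],[.992,-.1259,.0005],[.0004,-.0007,-1]]),
([-0.1523,0.3627,-0.1455,2.1252,0.0849,0.6586,1.5571],[.4421,.0695,.1437],[[-.9421,-.3354,.0005],[-.3354,.9421,-.0003],[-.0003,-.0005,-1]]),
([0.0227,0.4615,0.144,1.7433,-0.0799,0.9313,1.2915],[.5706,-.1153,.2034],[[-.888,.46,.011],[.46,.888,-.002],[-.011,.004,-1]]),
([-0.2212,0.4768,-0.0986,1.6957,0.0557,0.9731,1.5775],[.5803,.1214,.2053],[[-.94,-.34,-.001],[-.34,.94,-.001],[.001,-.001,-1]]),
([0.0125,0.3195,-0.3493,2.1677,0.6017,0.2178,1.051],[.5792,.1046,.1978],[[-.832,-.319,.454],[-.297,.947,.122],[-.468,-.034,-.883]]),
([0.0076,0.3205,-0.3461,2.1641,0.586,0.2188,1.0665],[.5801,.1068,.1981],[[-.832,-.322,.453],[-.299,.946,.124],[-.468,-.032,-.883]])]
def fk(q,p,s):
    h,a,b,L,e1,e2,t=p
    Rz=lambda x:R.from_euler('z',x).as_matrix(); Ry=lambda x:R.from_euler('y',x).as_matrix()
    A=Rz(s[0]*q[0]); x=np.array([0,0,h]); A=A@Ry(q[1]); A=A@Rz(s[1]*q[2]); x=x+A@[e1,0,a]
    A=A@Ry(q[3]); x=x+A@[e2,0,0]; A=A@Rz(s[2]*q[4]); x=x+A@[0,0,b]; A=A@Ry(q[5]); A=A@Rz(s[3]*q[6]); x=x+A@[0,0,L]
    return x,A@Rz(t)
def res(p,s):
    r=[]
    for q,x,M in D:
        X,A=fk(q,p,s); r+=list((X-np.array(x))*1000); r+=list(200*(A-np.array(M)).ravel())
    return np.array(r)
if __name__=="__main__":
    best=[]
    for s in itertools.product([1,-1],repeat=4):
        for t0 in (0,np.pi/2,np.pi,-np.pi/2):
            o=least_squares(res,[.3,.55,.4,.37,0,0,t0],args=(s,)); best.append((o.cost,s,o.x))
    best.sort(key=lambda v:v[0])
    for b in best[:3]: print(b)
    r=res(best[0][2],best[0][1]).reshape(-1,12); np.set_printoptions(precision=1,suppress=True); print(r[:,:3])
    np.save("kinp.npy",np.r_[best[0][2],best[0][1]])
E
python3 kin.py
```

```text
(np.float64(7483.8821298848925), (-1, -1, -1, -1), array([ 0.21986323,  0.61734252,  0.38239509,  0.35747587, -0.01113022,
       -0.00747368,  1.57077202]))
(np.float64(7483.882129884893), (-1, -1, -1, -1), array([ 0.21986323,  0.61734252,  0.38239509,  0.35747588, -0.01113023,
       -0.00747367,  1.57077202]))
(np.float64(7483.882129884895), (-1, -1, -1, -1), array([ 0.21986323,  0.61734253,  0.38239509,  0.35747588, -0.01113023,
       -0.00747368,  1.57077202]))
[[-46.1  11.1  -1.7]
 [-23.   47.7  -5.6]
 [-10.1  43.3   2. ]
 [  6.   49.1  -2.1]
 [-11.7  43.4   1.2]
 [-11.4  39.6   3.1]
 [-11.5  39.6   3.1]]
```

```bash
python3 - <<'E'
import re
s=open("kin.py").read()
s=s.replace("h,a,b,L,e1,e2,t=p","h,a,b,L,e1,e2,t,o1,o2,o3,ew,ef=p")
s=s.replace("A=Rz(s[0]*q[0]); x=np.array([0,0,h]);","A=Rz(s[0]*q[0]); x=np.array([0,0,h])+A@[0,o1,0];")
s=s.replace("x=x+A@[e1,0,a]","x=x+A@[e1,o2,a]").replace("x=x+A@[0,0,b]","x=x+A@[ew,o3,b]").replace("A=A@Ry(q[5]);","A=A@Ry(q[5]); x=x+A@[ef,0,0];")
s=s.replace("0,0,t0]","0,0,t0,0,0,0,0,0]")
s=s.replace("for s in itertools.product([1,-1],repeat=4)","for s in [(-1,-1,-1,-1)]")
s=s.replace("(0,np.pi/2,np.pi,-np.pi/2)","(np.pi/2,)")
open("kin.py","w").write(s)
E
python3 kin.py
```

```text
(np.float64(0.05609057667562795), (-1, -1, -1, -1), array([ 2.66596670e-01,  5.87336993e-01,  3.91166105e-01,  3.60973437e-01,
        3.87738501e-04,  2.68448484e-04,  1.57077202e+00, -1.49970131e-02,
       -3.14472047e-02, -4.14166176e-04, -2.45338941e-04,  2.67397752e-04]))
[[ 0.  0.  0.]
 [ 0. -0. -0.]
 [ 0. -0.  0.]
 [-0. -0.  0.]
 [-0.  0. -0.]
 [-0.  0. -0.]
 [ 0. -0.  0.]]
```

```bash
cat > ik.py <<'E'
from kin import *
K=np.load("kinp.npy"); P=K[:12]; S=K[12:]
lo=np.array([-2.76,-.34,-1.52,.19,-1.09,.17,-2.82]);hi=np.array([2.76,2.15,1.57,2.46,4.23,1.99,2.82])
from h import wld,EX,EY,loc
def Rt(deg): # tilted orientation, jaw along EY
    f=np.radians(deg); z=np.sin(f)*EX-np.cos(f)*np.array([0,0,1]); y=EY; return np.c_[np.cross(y,z),y,z]
def ik(x,M,q0,w=.02):
    def f(q):
        X,A=fk(q,P,S); return np.r_[(X-x)*10,(R.from_matrix(A@M.T).as_rotvec())*5,w*(q-q0)]
    o=least_squares(f,np.clip(q0,lo+1e-3,hi-1e-3),bounds=(lo,hi)); q=o.x; X,A=fk(q,P,S)
    return q,np.linalg.norm(X-x)*1000,np.degrees(np.linalg.norm(R.from_matrix(A@M.T).as_rotvec()))
if __name__=="__main__":
    np.set_printoptions(precision=2,suppress=True)
    q0=np.array([0.0076,.3205,-.3461,2.1641,.586,.2188,1.0665])
    for xz in ((6.7,54.7),(-40,126),(-75,180)):
        for t in (15,20,25,28,33,40):
            best=None
            for j3 in (-1.2,-.8,-.4,0,.4,.8,1.2):
              for j5 in (-.8,0,.8,1.6,3):
                g=q0.copy();g[2]=j3;g[4]=j5;g[0]=-.2+j3*-.7
                q,e,a=ik(wld(xz[0],-.7,xz[1]),Rt(t),g)
                if e<1 and a<.3:
                    c=np.abs(q-q0).max()
                    if best is None or c<best[0]: best=(c,q,e,a)
            print(xz,t,best)
E
python3 ik.py
```

```text
(6.7, 54.7) 15 (np.float64(0.3480063726378657), array([-0.17,  0.67, -0.18,  1.88,  0.28,  0.35,  1.37]), np.float64(0.014977816564803672), np.float64(0.003292392951484188))
(6.7, 54.7) 20 (np.float64(0.3316946035818419), array([-0.2 ,  0.65, -0.12,  1.96,  0.27,  0.19,  1.38]), np.float64(0.004909079389806166), np.float64(0.0006306020128409289))
(6.7, 54.7) 25 (np.float64(0.8332492693634096), array([-0.06,  0.66, -0.33,  2.04,  1.42,  0.17,  0.27]), np.float64(0.2064788485535075), np.float64(0.03181362467340743))
(6.7, 54.7) 28 (np.float64(1.113596930662875), array([ 0.37,  0.86, -1.03,  2.07,  1.7 ,  0.67,  0.13]), np.float64(0.060101244816208925), np.float64(0.008950624307069398))
(6.7, 54.7) 33 (np.float64(1.3055102169125625), array([ 0.46,  0.99, -1.24,  2.15,  1.89,  0.87,  0.02]), np.float64(0.051857179169064946), np.float64(0.00779727611864516))
(6.7, 54.7) 40 (np.float64(1.509242170851913), array([ 0.52,  1.15, -1.4 ,  2.24,  2.1 ,  1.09, -0.05]), np.float64(0.047794085091401324), np.float64(0.007243291466046487))
(-40, 126) 15 (np.float64(0.2437816688263157), array([-0.06, 
[... 1313 characters left out ...]
841177))
(-75, 180) 25 (np.float64(0.07472715976550415), array([ 0.05,  0.37, -0.42,  2.12,  0.52,  0.27,  1.14]), np.float64(0.014428571044290817), np.float64(0.0022467476239769603))
(-75, 180) 28 (np.float64(0.047678561002784364), array([ 0.01,  0.36, -0.36,  2.17,  0.62,  0.17,  1.03]), np.float64(0.054678588555592995), np.float64(0.0082241951479169))
(-75, 180) 33 (np.float64(0.9760898226188685), array([ 0.55,  0.54, -1.15,  2.24,  1.56,  0.51,  0.14]), np.float64(0.08510661478948028), np.float64(0.011353974806000375))
(-75, 180) 40 (np.float64(1.2359791766813197), array([ 0.69,  0.79, -1.52,  2.34,  1.82,  0.88, -0.06]), np.float64(0.05657795106128624), np.float64(0.007973286509976632))
```

Call:
move_arm(targets=[[[0,0,0,-0.04,0.1,0,0.4],[0,0,0,-0.078,0.213,0,0.4],[0,0,0,-0.078,0.213,0,0.4],[0,0,0,-0.078,0.213,0,0.4]]])

```text
time_s: 18.43
tool_pos: [0.5813, 0.1089, 0.1985]
orientation: [[-0.909, -0.331, 0.254], [-0.328, 0.943, 0.055], [-0.258, -0.033, -0.966]]
contact_force: [-0.9, -1.6, -0.9]
gripper_width: 0.601
```

```bash
python3 st.py
```

```text
t 18.4333 loc [-80.3924 -11.7749 198.4841] j [ 0.1225  0.4025 -0.55    1.9457  0.4279  0.6249  1.2278] F [-0.8899 -1.5776 -0.9018] g 0.6007101597472241
tilt 14.938526272143186 z.ey -0.03521972407912664 y.ex 0.011141128536318176 y.z -0.03347915165161944
```

```bash
cat > to.py <<'E'
import sys
from ik import *
from h import *
def to(x,y,z,t):
    s=telemetry.state(); d=(wld(x,y,z)-s["tool_pos"])*100
    rv=R.from_matrix(Rt(t)@s["orientation"].T).as_rotvec(); print("cm",np.round(d,2),"rot",np.round(rv,3))
a=[float(v) for v in sys.argv[1:]]
to(*a)
E
python3 to.py -41 -.7 170 20
```

```text
cm [ 3.32  2.39 -2.85] rot [ 0.061 -0.072  0.013]
```

Call:
move_arm(targets=[[[1.0,0.8,-0.8,0.02,-0.03,0.005,0.4],[2.0,1.6,-1.6,0.04,-0.05,0.01,0.4],[3.0,2.2,-2.4,0.061,-0.072,0.013,0.4],[3.3,2.4,-2.85,0.061,-0.072,0.013,0.4],[3.3,2.4,-2.85,0.061,-0.072,0.013,0.4],[3.3,2.4,-2.85,0.061,-0.072,0.013,0.4]]])

```text
time_s: 18.93
tool_pos: [0.6122, 0.1316, 0.1693]
orientation: [[-0.883, -0.342, 0.322], [-0.323, 0.94, 0.114], [-0.341, -0.004, -0.94]]
contact_force: [0.9, -0.8, -1.0]
gripper_width: 0.602
```

```bash
python3 st.py;python3 to.py -20 -.7 115 20; python3 - <<'E'
from h import *
c=get_calibration("wrist");np.save("w15c.npy",c["cam_to_world"]);cv2.imwrite("pics/w15.png",read_camera("wrist"))
sd=read_camera("side");crop(sd,210,60,330,190,5,"pics/s15.png")
E
```

```text
t 18.9333 loc [-43.6263  -1.0461 169.2983] j [ 0.0787  0.4569 -0.4999  1.9786  0.5074  0.45    1.1558] F [ 0.9102 -0.7955 -0.9805] g 0.6017182940293325
tilt 19.94195064295089 z.ey -0.0032784596584782173 y.ex -0.0003802600161767064 y.z -0.003625542374667848
cm [ 2.21  0.84 -5.43] rot [ 0.004  0.    -0.   ]
```

View pics/s15.png

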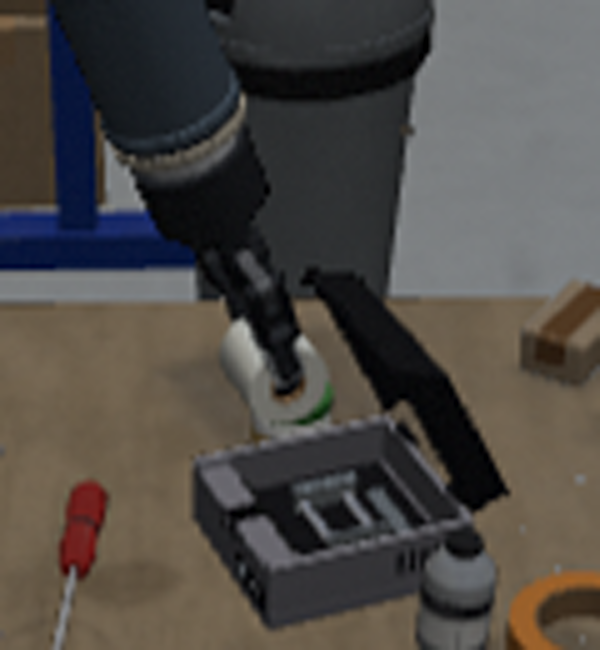

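View pics/w15.png

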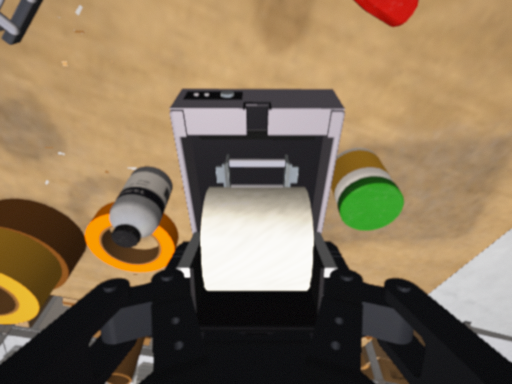

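```bash
python3 - <<'E'
from h import *
im=cv2.imread("pics/w15.png"); crop(im,165,85,350,195,4,"pics/w15c.png")
E
```

```text
(no output)
```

View pics/w15c.png

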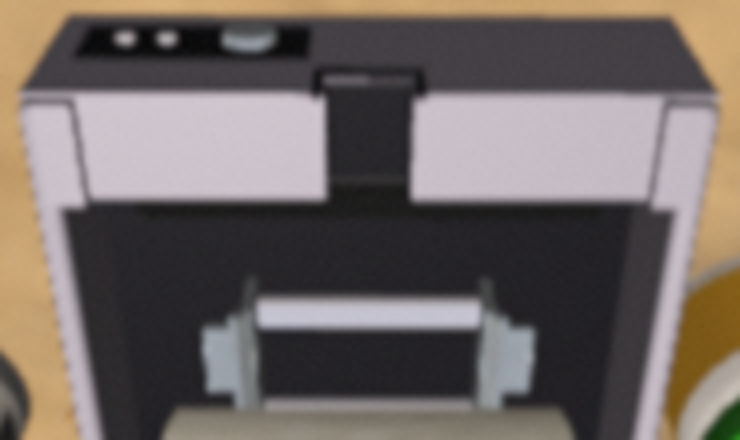

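```bash
python3 - <<'E'
from h import *
c=get_calibration("wrist"); c["cam_to_world"]=np.load("w15c.npy")
q=lambda x,y:[165+(x+.5)/4-.5,85+(y+.5)/4-.5]
for n,p,z in (("FR",(22,93),.058),("FL",(717,95),.058),("nR",(327,98),.058),("nL",(412,98),.058),("n2R",(327,198),.058),("n2L",(412,198),.058),("rollerR",(258,312),.029),("rollerL",(482,312),.029),("innR",(65,208),.058),("innL",(673,208),.058)):
    print(n,loc(onz(c,[q(*p)],z)[0]))
# roll lateral: edges columns at row ~240, plane at height of the roll top side
im=cv2.imread("pics/w15.png"); row=im[240,190:330].astype(int).sum(1); g=np.abs(np.diff(row)); e=190+np.argsort(g)[-4:]; print(e)
E
```

```text
FR [-76.2389 -68.804   58.    ]
FL [-76.2092  66.8569  58.    ]
nR [-75.4995  -9.2396  58.    ]
nL [-75.5456   7.4107  58.    ]
n2R [-54.0474  -9.679   58.    ]
n2L [-54.104   7.932  58.   ]
rollerR [ -8.2299 -28.8821  29.    ]
rollerL [-8.4428 27.3437 29.    ]
innR [-51.5256 -64.3352  58.    ]
innL [-51.9388  62.2254  58.    ]
[312 200 199 313]
```

```bash
python3 to.py -20.5 -1 115 20;python3 to.py -8 -1 80 20
```

```text
cm [ 2.13  0.8  -5.5 ] rot [ 0.003  0.002 -0.   ]
cm [ 3.3   1.22 -9.  ] rot [ 0.003  0.002 -0.   ]
```

Call:
move_arm(targets=[[[0.8,0.3,-1.5,0,0,0,0.4],[1.5,0.6,-3.3,0,0,0,0.4],[2.2,0.8,-5.4,0,0,0,0.4],[2.8,1.05,-7.2,0,0,0,0.4],[3.35,1.2,-8.9,0,0,0,0.4],[3.35,1.2,-8.9,0,0,0,0.4],[3.35,1.2,-8.9,0,0,0,0.4]]])

```text
time_s: 19.62
tool_pos: [0.6459, 0.1436, 0.0803]
orientation: [[-0.883, -0.342, 0.322], [-0.323, 0.94, 0.114], [-0.341, -0.004, -0.94]]
contact_force: [-0.2, -0.2, -0.4]
gripper_width: 0.601
```

```bash
python3 st.py;python3 to.py -0.5 -1 60 20; python3 - <<'E'
from h import *
cv2.imwrite("pics/w16.png",read_camera("wrist"))
sd=read_camera("side");crop(sd,210,60,330,190,5,"pics/s16.png")
E
```

```text
t 19.6167 loc [-7.8455 -1.338  80.3361] j [-0.066   0.6099 -0.3187  1.9791  0.6483  0.2777  1.0226] F [-0.1754 -0.2149 -0.4445] g 0.6008531509455064
tilt 19.94510573748667 z.ey -0.0032645368473104095 y.ex -0.0002826076038065498 y.z -0.0035753885154293555
cm [ 0.68  0.28 -2.03] rot [ 0.004  0.    -0.   ]
```

View pics/s16.png

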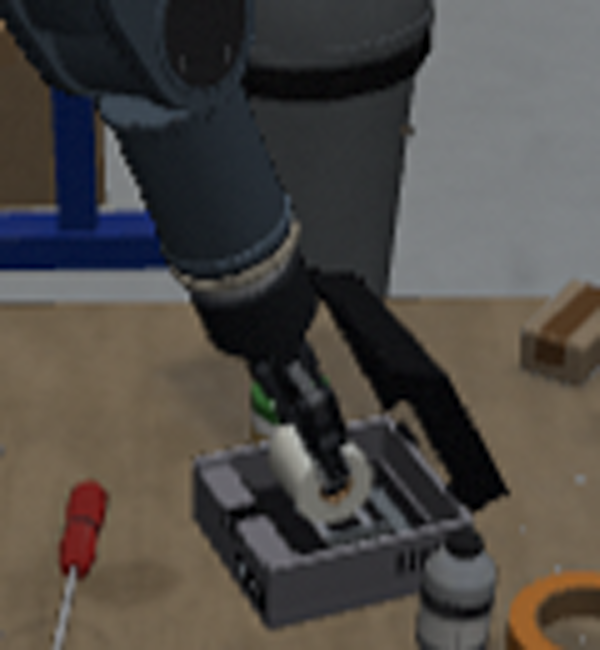

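View pics/w16.png

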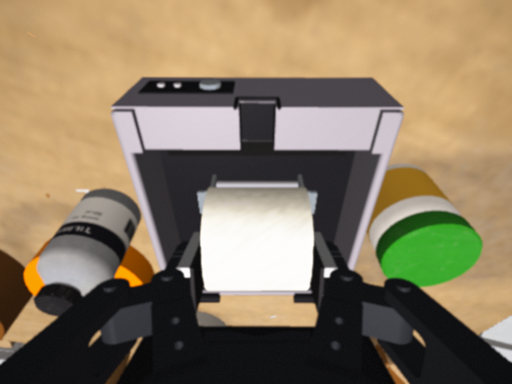

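Call:
move_arm(targets=[[[0.2,0.1,-0.6,0,0,0,0.4],[0.4,0.15,-1.1,0,0,0,0.4],[0.55,0.2,-1.6,0,0,0,0.4],[0.65,0.25,-1.9,0,0,0,0.4],[0.7,0.27,-2.1,0,0,0,0.4],[0.7,0.27,-2.1,0,0,0,0.4]]])

```text
time_s: 20.22
tool_pos: [0.6552, 0.1466, 0.0617]
orientation: [[-0.881, -0.342, 0.327], [-0.322, 0.94, 0.115], [-0.347, -0.004, -0.938]]
contact_force: [-2.8, -2.3, 16.6]
gripper_width: 0.6
```

```bash
python3 st.py; python3 - <<'E'
from h import *
cv2.imwrite("pics/w17.png",read_camera("wrist"))
sd=read_camera("side");crop(sd,230,80,320,190,6,"pics/s17.png")
E
```

```text
t 20.2167 loc [ 1.8954 -1.6669 61.6512] j [-0.098   0.6444 -0.2747  1.9736  0.681   0.2351  0.9894] F [-2.8351 -2.255  16.5701] g 0.5995825469914516
tilt 20.27754367430131 z.ey -0.003944597008992796 y.ex 0.00023146232806693266 y.z -0.0041196954626541524
```

View pics/s17.png

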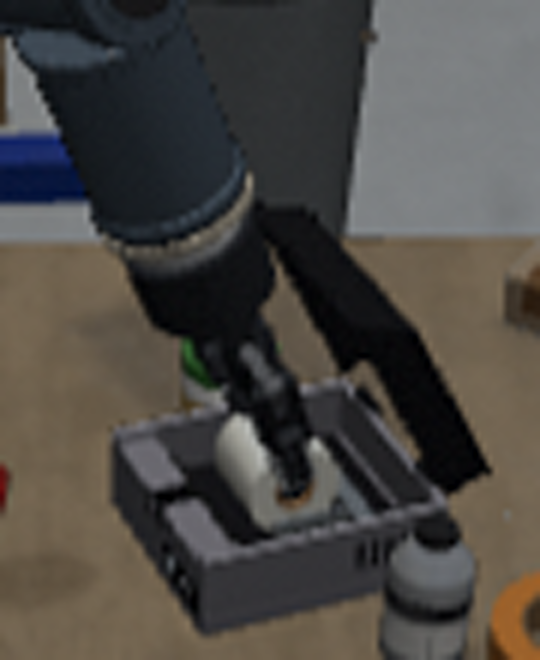

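View pics/w17.png

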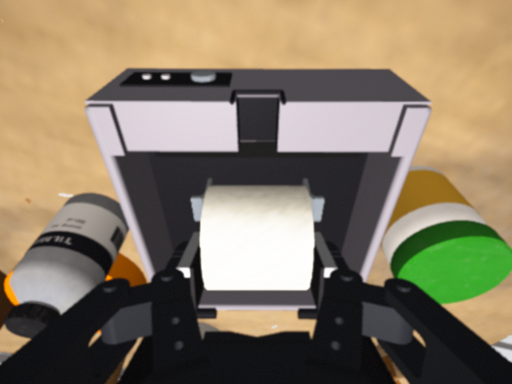

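```bash
python3 - <<'E'
from h import *
c=get_calibration("wrist"); s=telemetry.state()
M=np.eye(4);M[:3,:3]=s["orientation"];M[:3,3]=s["tool_pos"]; Tc=np.linalg.inv(M)@c["cam_to_world"]; print(Tc)
for fn in ("w12","w13","w16","w17"):
    im=cv2.imread(f"pics/{fn}.png").astype(int).sum(2)[:,250:262].mean(1); g=np.diff(im)
    up=160+np.argmax(g[160:215]); dn=270+np.argmin(g[270:310]); print(fn,up,dn)
a=np.linspace(0,2*np.pi,720)
for d in (-4,0,2,5,8):
  for xo in (0,):
    P=np.c_[xo/1e3+.028*np.cos(a),0*a,d/1e3+.028*np.sin(a)]
    q=proj(dict(mtx=c["mtx"],dist=c["dist"],cam_to_world=Tc),P); print(d,xo,q[:,1].min(),q[:,1].max())
E
```

```text
[[ 0.0009 -0.9555 -0.2951  0.0752]
 [ 1.      0.001  -0.0003  0.0004]
 [ 0.0006 -0.2951  0.9555 -0.142 ]
 [ 0.      0.      0.      1.    ]]
w12 172 290
w13 186 290
w16 181 290
w17 184 289
-4 0 194.9629602223024 304.67179178643596
0 0 192.66021429451084 299.32948000269647
2 0 191.54890782100372 296.767319647358
5 0 189.92975651670764 293.05250154221903
8 0 188.3647535092208 289.48239887992776
```

```bash
python3 - <<'E'
from h import *
c=get_calibration("wrist"); s=telemetry.state()
M=np.eye(4);M[:3,:3]=s["orientation"];M[:3,3]=s["tool_pos"]; Tc=np.linalg.inv(M)@c["cam_to_world"]
im=cv2.imread("pics/w17.png"); g=im.astype(int).sum(2)[:,256]; print(g[178:200],g[284:296])
a=np.linspace(0,2*np.pi,720)
for d in (2,4,6):
  for xo in (0,1,2,3):
    P=np.c_[xo/1e3+.028*np.cos(a),0*a,d/1e3+.028*np.sin(a)]
    q=proj(dict(mtx=c["mtx"],dist=c["dist"],cam_to_world=Tc),P); print(d,xo,q[:,1].min().round(1),q[:,1].max().round(1))
E
```

```text
[124 124 128 125 117 129 158 243 319 360 380 403 417 443 462 484 493 494
 500 504 513 533] [759 759 758 759 755 702 452 254 230 233 233 234]
2 0 191.5 296.8
2 1 189.8 295.1
2 2 188.1 293.5
2 3 186.3 291.8
4 0 190.5 294.3
4 1 188.8 292.6
4 2 187.0 291.0
4 3 185.3 289.4
6 0 189.4 291.8
6 1 187.7 290.2
6 2 186.0 288.6
6 3 184.3 287.0
```

Call:
move_arm(targets=[[[0,0,0.15,0,0,0,0.45],[0,0,0.15,0,0,0,0.62],[0,0,0.15,0,0,0,0.68],[0,0,0.15,0,0,0,0.75],[0,0,0.15,0,0,0,0.75],[0,0,0.15,0,0,0,0.75],[0,0,0.15,0,0,0,0.75]]])

```text
time_s: 20.9
tool_pos: [0.6532, 0.1462, 0.0608]
orientation: [[-0.883, -0.342, 0.322], [-0.322, 0.94, 0.114], [-0.342, -0.003, -0.94]]
contact_force: [0.4, 0.0, -0.5]
gripper_width: 0.754
```

```bash
python3 st.py; python3 - <<'E'
from h import *
cv2.imwrite("pics/w18.png",read_camera("wrist"))
sd=read_camera("side");crop(sd,230,80,320,190,6,"pics/s18.png")
E
```

```text
t 20.9 loc [-0.0411 -1.372  60.7755] j [-0.0949  0.6449 -0.2793  1.9744  0.6786  0.2398  0.9919] F [ 0.3823  0.0167 -0.5047] g 0.7537052666232207
tilt 19.999130186464196 z.ey -0.0031320440028279268 y.ex 3.444981224724291e-05 y.z -0.003320493051619157
```

View pics/w18.png

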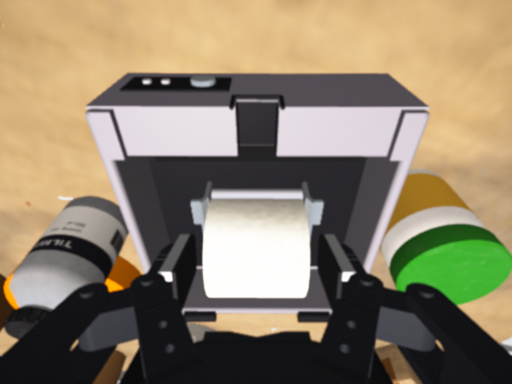

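View pics/s18.png

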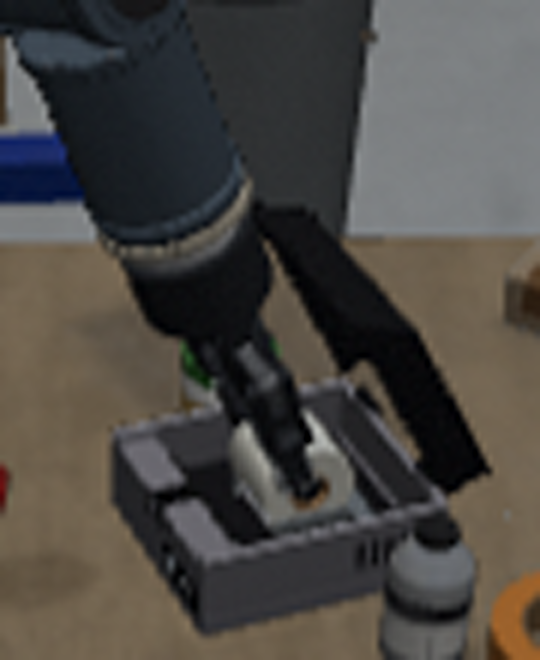

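Call:
move_arm(targets=[[[-0.6,-0.2,1.9,0,0,0,0.75],[-1.6,-0.57,4.7,0,0,0,0.75],[-2.6,-0.92,7.5,0,0,0,0.75],[-3.6,-1.3,10.4,0,0,0,0.75],[-5,-1.8,13,0,0,0,0.75],[-5,-1.8,13,0,0,0,0.75],[-5,-1.8,13,0,0,0,0.75]]])

```text
time_s: 21.58
tool_pos: [0.6038, 0.1278, 0.1928]
orientation: [[-0.882, -0.341, 0.326], [-0.322, 0.94, 0.114], [-0.345, -0.004, -0.939]]
contact_force: [-0.0, -0.5, -0.3]
gripper_width: 0.75
```

```bash
python3 st.py; python3 - <<'E'
from h import *
c=get_calibration("wrist");im=read_camera("wrist");cv2.imwrite("pics/w19.png",im);np.save("w19c.npy",c["cam_to_world"])
crop(im,165,100,350,310,3.5,"pics/w19c.png")
t=read_camera("top");cv2.imwrite("pics/t19.png",t)
E
```

```text
t 21.5833 loc [-52.8219  -1.7792 192.7663] j [ 0.1306  0.4196 -0.5599  1.9743  0.4847  0.494   1.176 ] F [-0.0204 -0.508  -0.3289] g 0.7501865618746022
tilt 20.187007426884374 z.ey -0.004431491967244761 y.ex 0.0009864994634545125 y.z -0.00435882142522636
```

View pics/w19c.png

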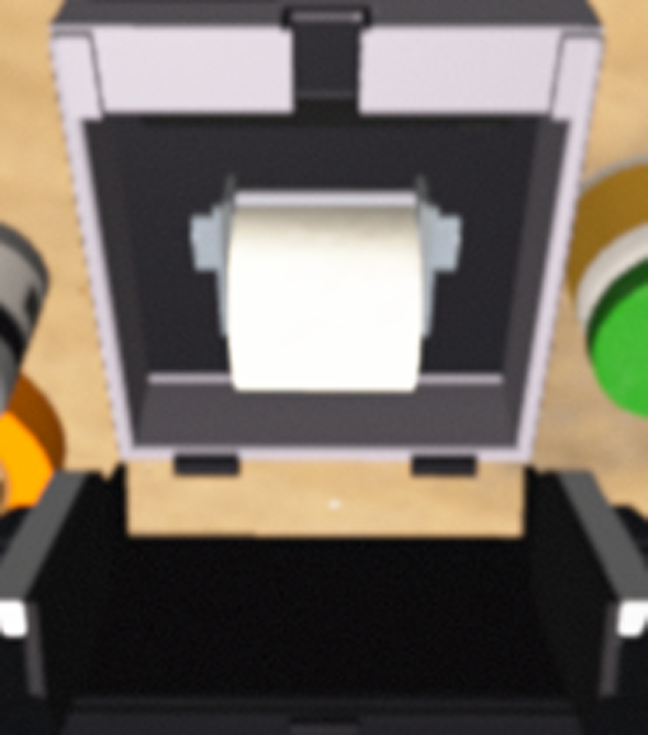

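```bash
python3 - <<'E'
from h import *
c=get_calibration("wrist"); c["cam_to_world"]=np.load("w19c.npy"); a=np.linspace(0,2*np.pi,360)
for X,Z in ((7.5,54),(7.5,57),(3,55.5)):
    q=np.vstack([proj(c,[wld(X+28*np.cos(t),y,Z+28*np.sin(t)) for t in a]) for y in (-26.8,25.2)]); q=(q-[165,100])*3.5; print(X,Z,q.min(0),q.max(0))
E
```

```text
7.5 54 [230.1227 196.8341] [420.7235 384.5524]
7.5 57 [229.2801 202.0894] [421.537  391.2841]
3 55.5 [228.7859 186.2218] [422.1297 376.4537]
```

```bash
python3 - <<'E'
from h import *
c=get_calibration("wrist"); c["cam_to_world"]=np.load("w19c.npy")
im=cv2.imread("pics/w19c.png")
def dot(x,y,z,col): 
    q=(proj(c,[wld(x-.5,y-.8,z)])[0]+.5-[165,100])*3.5; cv2.circle(im,(int(q[0]),int(q[1])),4,col,1); return q.round(0)
for y in (-70,70): print("front",dot(-75,y,58,(0,0,255)),"back",dot(75,y,58,(0,0,255)))
for y in (-28,28): print("roller front edge",dot(-13.5,y,24,(255,0,0)),"top",dot(-8,y,30,(255,0,0)),"guide ends",dot(-16,y,43,(0,160,0)),dot(32,y,43,(0,160,0)))
for y in (-26,26):
    for t in np.linspace(0,2*np.pi,40): dot(8+28*np.cos(t),y,54+28*np.sin(t),(0,0,255))
cv2.imwrite("pics/w19d.png",im)
E
```

```text
front [45. 30.] back [119. 459.]
front [612.  31.] back [534. 461.]
roller front edge [237. 180.] top [237. 205.] guide ends [232. 205.] [240. 332.]
roller front edge [417. 180.] top [418. 205.] guide ends [422. 205.] [414. 333.]
```

View pics/w19d.png

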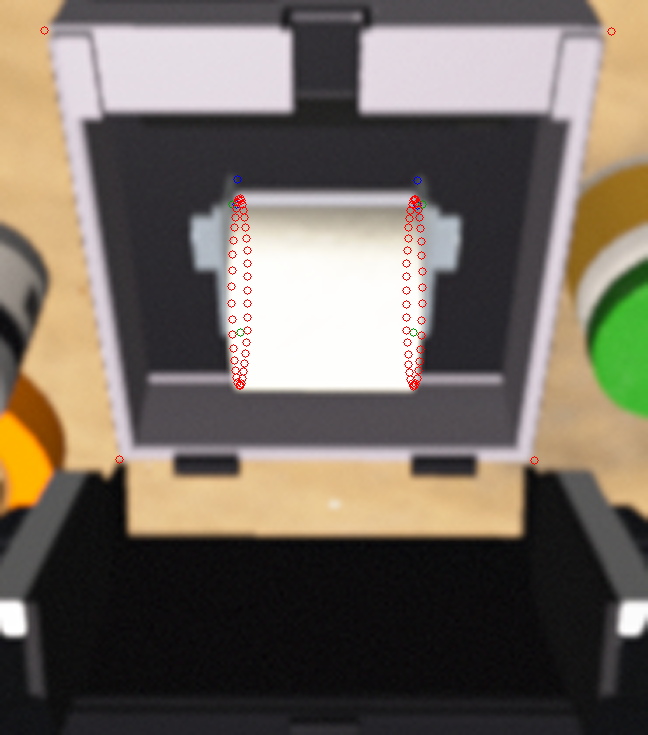

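```bash
python3 - <<'E'
from h import *
c=get_calibration("top"); im=cv2.imread("pics/t19.png"); im=cv2.resize(im[120:220,140:240],None,fx=6,fy=6,interpolation=cv2.INTER_CUBIC)
def dot(x,y,z,col):
    q=(proj(c,[wld(x-.5,y-.8,z)])[0]+.5-[140,120])*6; cv2.circle(im,(int(q[0]),int(q[1])),3,col,1)
for y in (-70,70): dot(-75,y,58,(0,0,255));dot(75,y,58,(0,0,255))
for y in (-26,26):
    for t in np.linspace(0,2*np.pi,24): dot(8+28*np.cos(t),y,54+28*np.sin(t),(0,0,255))
cv2.imwrite("pics/t19d.png",im)
E
```

```text
(no output)
```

View pics/t19d.png

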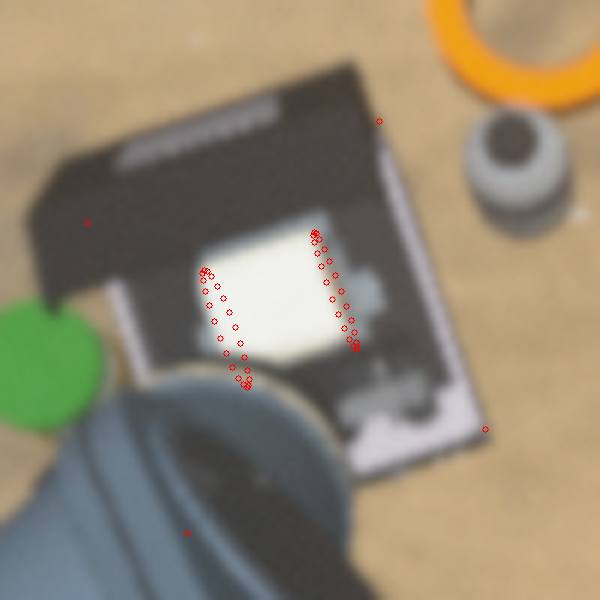

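```bash
python3 to.py -53 -1 240 0; python3 to.py 100 -1 240 0
```

```text
cm [-0.    0.07  4.94] rot [-0.116  0.329  0.   ]
cm [14.37  5.3   4.94] rot [-0.116  0.329  0.   ]
```

Call:
move_arm(targets=[[[0,0,2,-0.03,0.1,0,0.3],[0,0,4,-0.07,0.2,0,0],[0,0,5,-0.116,0.329,0,0],[0,0,5,-0.116,0.329,0,0],[2.9,1.1,5,-0.116,0.329,0,0],[5.8,2.1,5,-0.116,0.329,0,0],[8.7,3.2,5,-0.116,0.329,0,0],[11.5,4.2,5,-0.116,0.329,0,0],[14.4,5.3,5,-0.116,0.329,0,0],[14.4,5.3,5,-0.116,0.329,0,0],[14.4,5.3,5,-0.116,0.329,0,0]]])

```text
time_s: 22.6
tool_pos: [0.7477, 0.1825, 0.2372]
orientation: [[-0.939, -0.343, -0.003], [-0.343, 0.939, -0.0], [0.003, 0.001, -1.0]]
contact_force: [-0.1, 0.3, 0.2]
gripper_width: -0.002
```

```bash
python3 st.py; python3 to.py 100 -1 156 0; python3 - <<'E'
from h import *
sd=read_camera("side");crop(sd,230,60,330,190,5,"pics/s20.png")
E
```

```text
t 22.6 loc [101.1451   0.4551 237.1504] j [-0.0458  0.774  -0.5768  1.0971  0.3976  1.3773  1.3582] F [-0.1089  0.286   0.2183] g -0.0016850775727375684
tilt -0.18306420994794434 z.ey 0.0008251298797714893 y.ex -0.0014146584856262032 y.z 0.0008296532155171382
cm [-0.06 -0.18 -8.12] rot [ 0.    -0.003 -0.001]
```

View pics/s20.png

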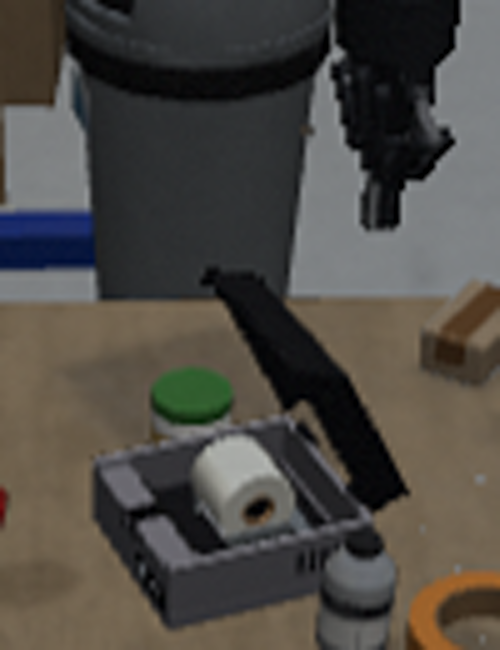

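Call:
move_arm(targets=[[[0,-0.1,-3,0,0,0,0],[0,-0.1,-6,0,0,0,0],[0,-0.15,-8.1,0,0,0,0],[0,-0.15,-8.1,0,0,0,0],[0,-0.15,-8.1,0,0,0,0]]])

```text
time_s: 23.07
tool_pos: [0.7464, 0.1789, 0.1593]
orientation: [[-0.94, -0.342, -0.002], [-0.342, 0.94, -0.001], [0.002, -0.0, -1.0]]
contact_force: [-0.3, -0.2, 1.1]
gripper_width: 0.004
```

```bash
python3 st.py; python3 - <<'E'
from h import *
p=telemetry.state()["tool_pos"]
for th in [1.1,1.0,.9,.8,.7,.6,.5,.4,.3,.2,.1,.05,0,-.02]:
    c,s=np.cos(th),np.sin(th); L=(72-.5-92*c+32*s+11,-1,58+92*s+32*c); print(th,np.round((wld(*L)-p)*100,2))
E
```

```text
t 23.0667 loc [ 98.6603  -2.49   159.3068] j [-0.0331  0.8215 -0.5647  1.2147  0.4298  1.2235  1.3241] F [-0.2738 -0.241   1.1444] g 0.0041445720960171925
tilt -0.1140892332780645 z.ey -0.00017655654976352932 y.ex -0.00038760364754782903 y.z -0.0001757850764478672
1.1 [-2.81 -0.86 -0.48]
1.0 [-3.71 -1.19 -0.66]
0.9 [-4.59 -1.51 -0.93]
0.8 [-5.44 -1.82 -1.3 ]
0.7 [-6.24 -2.11 -1.76]
0.6 [-7.01 -2.39 -2.29]
0.5 [-7.71 -2.65 -2.91]
0.4 [-8.36 -2.88 -3.6 ]
0.3 [-8.94 -3.1  -4.35]
0.2 [-9.44 -3.28 -5.17]
0.1 [-9.87 -3.43 -6.03]
0.05 [-10.05  -3.5   -6.47]
0 [-10.21  -3.56  -6.93]
-0.02 [-10.27  -3.58  -7.12]
```

Call:
move_arm(targets=[[[-1.5,-0.5,-0.4,0,0,0,0],[-2.8,-0.86,-0.5,0,0,0,0],[-3.7,-1.2,-0.66,0,0,0,0],[-4.6,-1.5,-0.93,0,0,0,0],[-5.44,-1.82,-1.3,0,0,0,0],[-6.24,-2.1,-1.76,0,0,0,0],[-7.0,-2.4,-2.3,0,0,0,0],[-7.7,-2.65,-2.9,0,0,0,0],[-7.7,-2.65,-2.9,0,0,0,0]]])

```text
time_s: 23.82
tool_pos: [0.6699, 0.1529, 0.1329]
orientation: [[-0.94, -0.342, 0.002], [-0.342, 0.94, 0.0], [-0.002, -0.001, -1.0]]
contact_force: [0.6, 0.7, -0.2]
gripper_width: -0.001
```

```bash
python3 st.py; python3 - <<'E'
from h import *
sd=read_camera("side");crop(sd,210,60,330,190,5,"pics/s21.png")
E
```

```text
t 23.8167 loc [ 17.9427  -0.7986 132.8788] j [ 0.0267  0.728  -0.5751  1.5078  0.4359  1.0335  1.2631] F [ 0.5875  0.6702 -0.1669] g -0.0013940050649968027
tilt 0.12062168194841219 z.ey -0.0006681045717703346 y.ex -0.00033928693303209305 y.z -0.0006688202968818803
```

View pics/s21.png

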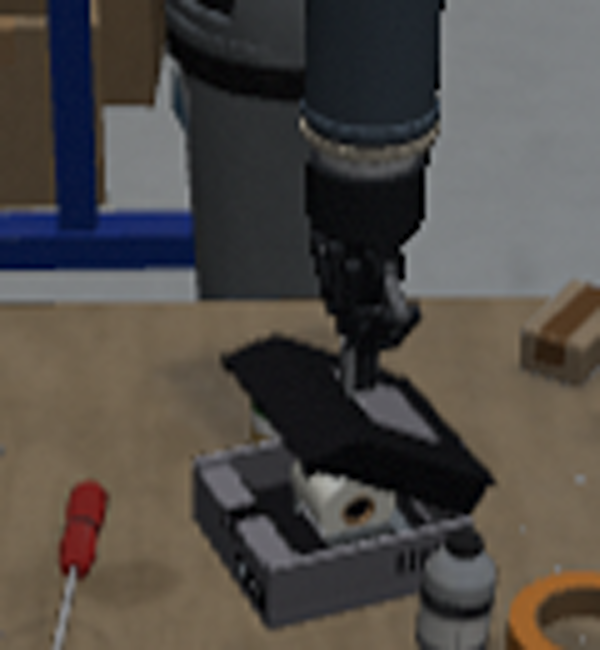

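```bash
python3 - <<'E'
from h import *
p=telemetry.state()["tool_pos"]
for th in [.4,.3,.2,.1,.05,0,-.03]:
    c,s=np.cos(th),np.sin(th); L=(72-.5-92*c+32*s+11,-1,58+92*s+32*c); print(th,np.round((wld(*L)-p)*100,2))
E
```

```text
0.4 [-0.79 -0.31 -0.98]
0.3 [-1.37 -0.52 -1.73]
0.2 [-1.88 -0.7  -2.54]
0.1 [-2.3  -0.86 -3.41]
0.05 [-2.49 -0.92 -3.85]
0 [-2.65 -0.98 -4.31]
-0.03 [-2.73 -1.01 -4.58]
```

Call:
move_arm(targets=[[[-0.4,-0.15,-0.5,0,0,0,0],[-0.8,-0.3,-1.0,0,0,0,0],[-1.1,-0.4,-1.4,0,0,0,0],[-1.4,-0.5,-1.75,0,0,0,0],[-1.9,-0.7,-2.55,0,0,0,0],[-2.1,-0.78,-3.0,0,0,0,0],[-2.3,-0.86,-3.4,0,0,0,0],[-2.5,-0.92,-3.85,0,0,0,0],[-2.65,-0.98,-4.3,0,0,0,0],[-2.65,-0.98,-4.4,0,0,0,0],[-2.65,-0.98,-4.4,0,0,0,0]]])

```text
time_s: 24.78
tool_pos: [0.6446, 0.1437, 0.0899]
orientation: [[-0.94, -0.342, 0.003], [-0.342, 0.94, 0.0], [-0.003, -0.001, -1.0]]
contact_force: [-6.2, -2.3, 26.8]
gripper_width: 0.001
```

```bash
python3 st.py; python3 - <<'E'
from h import *
sd=read_camera("side");crop(sd,210,100,310,190,7,"pics/s22.png")
E
```

```text
t 24.7833 loc [-9.0278 -0.778  89.8746] j [ 0.0334  0.7378 -0.5582  1.6265  0.4692  0.9107  1.2204] F [-6.2242 -2.3128 26.7863] g 0.0013594178181654901
tilt 0.1949871951401754 z.ey -0.0008648147058605162 y.ex -0.0001544179682745734 y.z -0.0008653452155296399
```

View pics/s22.png

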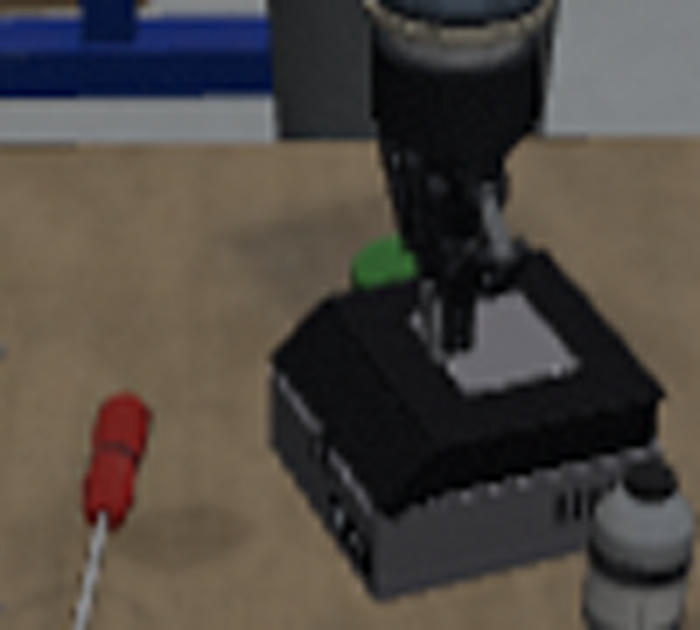

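Call:
move_arm(targets=[[[0,0,1,0,0,0,0],[0,0,4,0,0,0,0],[0,0,8,0,0,0,0],[-3,-2,12,0,0,0,0],[-7,-6,15,0,0,0,0],[-10,-10,16,0,0,0,0],[-12,-14,16,0,0,0,0],[-13,-18,16,0,0,0,0],[-13,-22,16,0,0,0,0],[-13,-25,16,0,0,0,0],[-13,-25,16,0,0,0,0],[-13,-25,16,0,0,0,0]]])

```text
time_s: 25.83
tool_pos: [0.5124, -0.1139, 0.2466]
orientation: [[-0.943, -0.334, -0.001], [-0.334, 0.943, -0.003], [0.002, -0.002, -1.0]]
contact_force: [0.3, -0.0, -0.1]
gripper_width: 0.003
```

```bash
python3 st.py; python3 - <<'E'
from h import *
sd=read_camera("side");crop(sd,190,110,320,290,4,"pics/s23.png")
t=read_camera("top");cv2.imwrite("pics/t23.png",t);crop(t,100,100,390,310,2.7,"pics/t23c.png")
s=get_calibration("side")
pts=[wld(-75.5,y-.8,58) for y in (-70,70)]; print((proj(s,pts)+.5-[190,110])*4)
E
```

```text
t 25.8333 loc [-221.2993 -197.6205  246.5557] j [ 0.5862  0.3889 -0.6469  1.7929  0.27    1.0498  1.7503] F [ 0.2693 -0.0215 -0.092 ] g 0.002665894370550683
tilt -0.10827774105630807 z.ey -0.00239435819992972 y.ex 0.008546997919626247 y.z -0.002410427087750741
[[297.1178 257.7951]
 [234.9554 168.1125]]
```

View pics/s23.png

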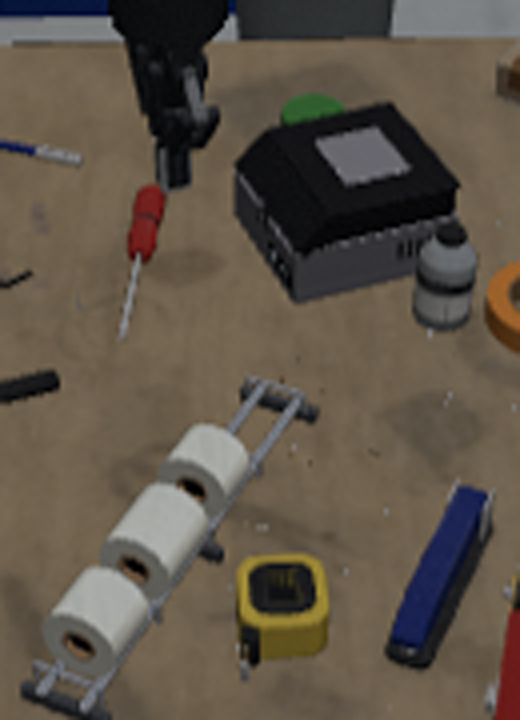

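View pics/t23c.png

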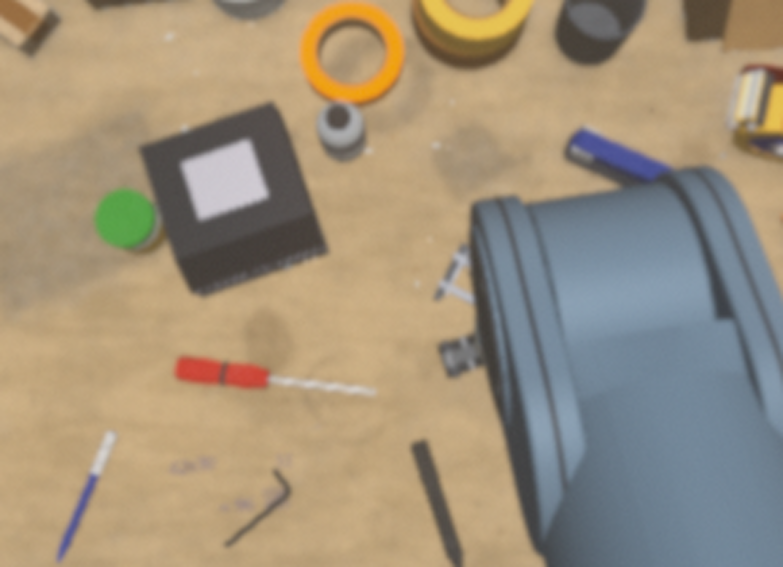

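The cover is flush, matching the first picture. The driver is on the bench, three rolls are still in the rack, and the bystanders haven't moved. Handing in.

```bash
python3 -c "
from rig import r
print(r.finish_job())"
```

```text
the job is handed in; nothing more can be done
None
```

The job is done and handed in at about 26 s of the 72 s allowed.

**What I did:**
- I prised the cover up to its stop with the blade in the front notch, measured at about 1.09 rad.
- I laid the screwdriver back on the bench where it had been.
- I loaded roll_c, the 52 mm roll in the rack's leftmost compartment as the robot sees it. It measured 52.1 mm in the camera and 51 mm between the jaws.
- I let the roll settle onto the carrier rollers between the guides, then pushed the cover shut.

**Last checks:**
- **Cover:** the finger stopped at z = 89.9 mm on top of it (90 mm is shut) with 27 N under the finger. After I backed off, the pictures show it flush.
- **Roll:** before I closed the cover, it lay level between the guides.
- **Everything else:** the other three rolls are in the rack, the driver lies on the bench, and the bottle, jar and tape measure look unmoved.

**What went off plan or disagreed:**
- **Tilt:** the arm could not reach the 33° tilt I first wanted over the bay because of a joint limit, so I went in at 20°. I let go of the roll about 7 mm short of its seat and it rolled in by itself.
- **Grip and contact:** the roll sat about 5 mm lower in the fingers than I expected, so it met the front carrier roller with about 17 N before I let go.
- **Seat position:** the wrist picture put the seated roll about 2 mm from its ideal place, while the top view matched. That is within the cameras' accuracy.

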